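Load the card incubator and start it

TASK

Swing the incubator's clear lid right up by its handle and stack all the white test cassettes lying on the bench, whichever number there are, into one neat square pile, centred on the heating plate inside with their long sides along the plate's long side. Then close the lid, press firmly down on it so that it is fully home, and press the start button all the way in. Leave the rack and the bottles where they are.

Things in the scene. Friction and masses are not known exactly. Their poses are not given: they have to be found in the camera images.
- cassette1: A flat white plastic test cassette, a plain rectangular slab 68 mm (its x) by 54 mm (its y) by 10 mm thick (z), with a row of six grey dots and a paper strip on its upper face; all cassettes are alike. Origin: centre of its underside. It lies flat on the bench at the start. Four or five cassettes are present in a run.
- cassette2: Another test cassette exactly like cassette1 (68 x 54 x 10 mm, origin at the centre of its underside); may be absent.
- cassette3: Another test cassette exactly like cassette1 (68 x 54 x 10 mm, origin at the centre of its underside); may be absent.
- cassette4: Another test cassette exactly like cassette1 (68 x 54 x 10 mm, origin at the centre of its underside); may be absent.
- cassette5: Another test cassette exactly like cassette1 (68 x 54 x 10 mm, origin at the centre of its underside); may be absent.
- hotplate (a point): Centre of the upper face of the heating plate, 41 mm above the bench: an aluminium pad, 68 mm along its x by 82 mm along its y (long side), raised 6 mm, in the middle of the floor of the incubator's chamber. x points to the back of the incubator (hinge side), y to its left, z up.
- incubator: A white and grey bench appliance, 220 mm deep, fixed to the bench. Origin: under the centre of its chamber, on the bench; axes as the heating plate's. The chamber is 200 mm (x) by 230 mm (y) inside, with 10 mm walls; floor 35 mm, rim 98 mm above the bench. A grey control panel, 70 mm wide and 80 mm tall, adjoins its right side (-y).
- lid (a joint): Angle of the lid, a clear plastic plate 220 x 250 mm with a grey frame, 10 mm thick, hinged along the back rim of the chamber, in rad: 0 shut, positive upwards, about 1.57 upright, end stop 1.7. The hinge is stiff: the lid stays where it is left and does not fall shut. It may stand slightly ajar at the start.
- lid_handle (a point): Middle of the lid's handle: a steel bar, 10 mm thick, 100 mm long, parallel to the hinge, on two end posts (90 mm clear between them) with 28 mm of room between it and the lid's upper face. It is 208 mm from the hinge line along the lid and 43 mm to the upper side. The frame turns with the lid.
- lid_hinge (a point): Middle of the hinge line, at the back rim of the chamber; axes as the hotplate's, the hinge line runs along y.
- start (a joint): Travel of the start button in m: 0 out, 0.006 fully in. It springs back; about 5 N holds it in.
- start_top (a point): Centre of the top of the start button, a round black button 30 mm across on the top of the control panel, pressed straight down.
- tube_rack: Bystander: a black block rack of test tubes, 200 x 90 mm, 45 mm high (96 mm with tubes). Origin: centre of its underside.
- saline: Bystander: a white bottle, 72 mm across, 190 mm tall. Origin: centre of its underside.
- dropper1: Bystander: a small amber dropper bottle, 28 mm across, 67 mm tall. Origin: centre of its underside.
- dropper2: Bystander: another such dropper bottle.
There are look-alikes about, which are no part of the job. What is shaped like the cassette4 but pink or red is not meant.

How it is judged:
By the outcome, as a careful person would: the job done as asked, in the order asked, and still so for the second after the job is handed in, with the robot touching nothing.
Of cassette1, cassette2, cassette3, cassette4, cassette5 only 4 to 5 are there at a start; the rules pass over those that are not, and their reading is None.
At some moment in a run one of cassette1, cassette2, cassette3, cassette4, cassette5 may be knocked a few centimetres aside while the robot is not near it.
Once in a run the grip may slacken for a moment while it holds something.
It also fails if it takes over 210 s, if anything falls off the work surface, if the arm or the gripper's body presses on something with over 40 N, if the wrist force passes 120 N, or if a joint passes its speed limit or range.

ROBOT

A 7-joint arm with a two-finger parallel gripper is mounted at the origin on the work surface. World frame = base frame: x ahead of the robot, y to its left, z up, the work surface at z = 0. Lengths are in mm, angles in rad, forces in N, time in s.
With the tool pointing down it reaches from about 400 to 925 mm from the base axis. Payload 5.6 kg.
Tool frame: the origin (TCP) lies at the very end of the fingers, on their centre line; the grasp point (between the pads) lies 19 mm behind it; z points along the fingers, y is the line along which they close (so a half turn about z gives the same grasp; the last joint's range is limited). The gripper opens to 85 mm and grips with 20 to 120 N. Pads are 22 mm wide; open, the fingers measure 114 mm over their backs; the gripper's body (76 mm by 85 mm) begins 54 mm behind the grasp point. The pads swing forward as they close: fully open they stand 13 mm farther back than shut.
Start: joints at [-1.158, 0.468, -0.012, 1.603, 0.006, 1.071, -0.056], TCP at [286.157, 583.629, 231.29] pointing down, gripper open.
Joint ranges: [-2.53, 2.53], [-0.31, 2.02], [-1.57, 1.55], [0.28, 2.44], [-1.29, 4.43], [0.15, 1.84], [-2.92, 2.92]. Speed limits (rad/s): [2.57, 2.57, 3.14, 3.14, 3.14, 3.14, 3.14].

INTERFACE

Orientations are given as a rotation vector (axis times angle).
In Python, from plant import arm gives the robot as it stands. The module is installed in compiled form; this text tells all that it offers.
- The arm moves only by the tool step_arm, never from a script. Its argument "steps" is a list of rows, each a list of 7 numbers: the opening, from 0 (shut) to 1 (fully open), then the shift along the tool's x, y, z as a fraction of full scale, then the turn, a rotation vector about the tool's x, y, z as a fraction of full scale. A call has 1 to 8 rows; each row is the pose to reach, as a shift and turn from the pose commanded when the call began, along the tool's axes at that moment; what a row does not reach only later rows make up. Full scale, the value 1, is 0.2 m for a shift and 30 degrees for a turn. A row lasts 1/8 s, in which the tool goes at most 62.5 mm and 10.7 degrees, less where a joint would pass 70% of its speed; a pose out of reach is approached as far as the arm can. A call with a number of a shift or a turn outside -1 to 1 is refused whole. A call with a gripper value outside its range is refused whole. The fingers move at their own pace and stop on an object; "grip_force" is the grip in N (left out, the last holds). Time passes only in rows, so rows that repeat a pose let the fingers close. It gives the time, the measured TCP pose, the force, the opening and the grip force at its end, in the units of the state.
- arm.get_obs(): the state, without advancing time (a new reading comes with each control period).
- arm.snapshot(name): name is "scene" or "top" or "wrist"; returns a dict with "pixels" (384x512x3 uint8, red, green, blue), "range_z" (384x512 float32, mm along the optical axis (not along the pixel's ray), 0 where there is no reading), "K" (3x3 intrinsics, pixels), "D" ([k1, k2, p1, p2, k3] as OpenCV has them; the pictures are not rectified), "world_to_cam" (4x4, takes a point from world to camera coordinates); the wrist camera has in their place "mount" (4x4, takes a point from camera to tool coordinates, whose origin is the TCP and whose axes are the flange's). Camera axes: x right, y down, z forward; pixel columns grow to the right and rows downward; lengths in mm; the calibration is good to about 2 mm. A picture is of the moment at which its call begins: read the wrist's pose just before it.
- arm.close_job(): hands the job in; it is judged then, once.
Trained networks look in a picture, given as the dict that the camera call returned (one of the last four; its "shot" number tells which), for a name from the list of things; names that differ only in an ending like _2 or _b are one class to them, and where a whole thing is asked for, a point or a joint stands for the part that bears it (a point fixed in the world has none). Each returns a list of dicts, best first, with "p" (0 to 1); they miss things now and then, are a little off and sometimes report something else, mostly with a low value. They report only what shows in the picture. A call takes as long as a camera call. They do not tell look-alikes from the thing itself.
- arm.regions_of(picture, name): "region" (384x512 bool, what is visible of it) and "box" ([left, top, width, height] in pixels, round what is visible of it).
- arm.mark_of(picture, name): "centre" ([column, row] in pixels: a listed point, or the origin of a listed thing).
The state is a dict: "time": time; "joint_pos": joint angles; "dq": joint speeds; "effort": joint torques, N m; "ee_pos": TCP position; "eef_rot": TCP orientation; "force": force on the tool from outside, world axes, zero at the start; "torque": the same for the moment, N m; "opening": finger opening in mm; "grasp_force": force on a finger pad.
Only numpy, scipy, OpenCV 4.12 (cv2) and the standard library are available. Lean on these libraries where they do the work, as an engineer would, in place of code of your own. Each camera call takes 0.05 s, during which the arm holds its last target. There are 200 camera calls.

## Working session

There is one attempt and no reset: what is moved stays moved. The work goes in short steps, Python scripts to look and compute and a tool call to move; the robot and the scene stay as the last step left them, time stands still between calls to the robot, and variables do not carry over. Pictures are saved under pics/ and viewed, at most 14 in all, crops included, and the job is handed in when it is done.

Besides the shell and the picture viewer there is one more tool, called after "Call:" in YAML: its name, and indented under it one key for each argument. step_arm: Moves the arm, as the interface text tells. Shift numbers are shares of 0.2 m and turn numbers shares of 30 degrees, none past 1 either way. Its arguments: {"type":"object","properties":{"steps":{"type":"array","items":{"type":"array","items":{"type":"number"}}},"grip_force":{"type":"number"}},"required":["steps"]}

```bash
mkdir -p pics
cat > h.py <<'E'
import numpy as np, cv2
from scipy.spatial.transform import Rotation as R
from plant import arm
def T_wc(s,obs=None):
    "camera->world"
    if 'world_to_cam' in s: return np.linalg.inv(np.array(s['world_to_cam']))
    T=np.eye(4);T[:3,:3]=R.from_rotvec(obs['eef_rot']).as_matrix();T[:3,3]=obs['ee_pos'];return T@np.array(s['mount'])
def ray(s,px,obs=None):
    n=cv2.undistortPoints(np.array(px,float).reshape(-1,1,2),np.array(s['K']),np.array(s['D'])).reshape(-1,2)
    return np.c_[n,np.ones(len(n))]
def at_depth(s,px,obs=None):
    px=np.array(px,float).reshape(-1,2);d=np.array([s['range_z'][int(round(v)),int(round(u))] for u,v in px])
    p=ray(s,px)*d[:,None];T=T_wc(s,obs);return p@T[:3,:3].T+T[:3,3]
def at_z(s,px,z,obs=None):
    T=T_wc(s,obs);r=ray(s,px)@T[:3,:3].T;o=T[:3,3];return o+r*((z-o[2])/r[:,2])[:,None]
def save(s,n,crop=None,k=1):
    im=s['pixels'][:,:,::-1]
    if crop: l,t,w,h=crop;im=im[t:t+h,l:l+w]
    cv2.imwrite('pics/'+n+'.png',cv2.resize(im,None,fx=k,fy=k,interpolation=cv2.INTER_CUBIC))
def rect(s,region,z,obs=None):
    "min area rect at height z of region -> centre, long side, short side, long-side angle deg"
    c=max(cv2.findContours(region.astype(np.uint8),cv2.RETR_EXTERNAL,cv2.CHAIN_APPROX_NONE)[0],key=len)
    w=at_z(s,c.reshape(-1,2),z,obs)[:,:2].astype(np.float32)
    (x,y),(a,b),t=cv2.minAreaRect(w)
    if a<b:a,b,t=b,a,t+90
    return round(x,1),round(y,1),round(a,1),round(b,1),round((t+90)%180-90,1)
def rel(target,rotm=None):
    "shift in tool fractions to go to target mm"
    o=arm.get_obs();M=R.from_rotvec(o['eef_rot']).as_matrix()
    d=M.T@(np.array(target)-o['ee_pos'])/200
    t=R.from_matrix(M.T@rotm).as_rotvec(degrees=True)/30 if rotm is not None else None
    return np.round(d,4),None if t is None else np.round(t,4)
E
python3 - <<'E'
from h import *
o=arm.get_obs();print({k:np.round(v,3) for k,v in o.items()});print(R.from_rotvec(o['eef_rot']).as_matrix().round(3))
for n in ('top','scene'):
    s=arm.snapshot(n);save(s,n+'0',k=1.5);print(n,T_wc(s)[:3,3].round())
    for nm in ['cassette1','hotplate','lid_handle','lid_hinge','start_top','incubator','tube_rack','saline','dropper1']:
        for m in arm.mark_of(s,nm): 
            if m['p']>.2: print(nm,round(m['p'],2),np.round(m['centre']),at_depth(s,np.clip(m['centre'],0,383)*0+np.clip(m['centre'],[0,0],[511,383])).round())
    if n=='top':
        for r in arm.regions_of(s,'cassette1'): print(round(r['p'],2),r['box'],rect(s,r['region'],10),s['pixels'][r['region']].mean(0).round())
E
```

```text
{'time': np.float64(0.0), 'joint_pos': array([-1.158,  0.468, -0.012,  1.604,  0.006,  1.071, -0.056]), 'dq': array([-0.   , -0.   , -0.001,  0.   ,  0.   , -0.   , -0.001]), 'effort': array([ 0.0000e+00, -5.3237e+01,  2.2000e-02, -2.5130e+01,  1.1000e-02,
        8.0000e-03, -0.0000e+00]), 'ee_pos': array([285.932, 583.11 , 230.341]), 'eef_rot': array([-7.10e-01, -3.06e+00,  3.00e-03]), 'force': array([-0.18 , -0.114,  0.439]), 'torque': array([-0.017, -0.006, -0.079]), 'grasp_force': np.float64(0.0), 'opening': np.float64(85.302)}
[[-0.898  0.44  -0.001]
 [ 0.44   0.898 -0.002]
 [-0.    -0.002 -1.   ]]
top [ 320.   41. 1389.]
cassette1 0.88 [240. 188.] [[575. 119.   7.]]
cassette1 0.86 [192. 269.] [[303. 287.  12.]]
cassette1 0.85 [174. 231.] [[430. 347.  14.]]
cassette1 0.81 [246. 226.] [[444. 103.  11.]]
cassette1 0.63 [139. 277.] [[278. 465.  12.]]
cassette1 0.53 [210. 207.] [[510. 225.  11.]]
cassette1 0.51 [207. 170.] [[642. 236.   6.]]
hotplate 0.58 [178. 228.] [[440. 334.  11.]]
lid_handle 0.86 [325. 209.] [[ 475. -145.  153.]]
lid_hinge 0.69 [329. 153.] [[ 662. -174.  111.]
[... 1181 characters left out ...]
11.]]
cassette1 0.56 [357. 178.] [[403. 453.   8.]]
cassette1 0.54 [330. 190.] [[453. 336.   6.]]
cassette1 0.52 [261. 198.] [[463.  96.   6.]]
cassette1 0.5 [302. 167.] [[313. 277.  11.]]
cassette1 0.47 [350. 160.] [[293. 468.   9.]]
lid_handle 0.74 [183. 172.] [[ 481. -147.  152.]]
lid_hinge 0.97 [173. 234.] [[ 679. -179.  101.]]
start_top 0.5 [314. 237.] [[659. 219.   9.]]
start_top 0.4 [129. 197.] [[ 514. -307.  104.]]
incubator 0.85 [185. 230.] [[ 675. -148.  107.]]
tube_rack 0.91 [371. 223.] [[658. 388.  43.]]
tube_rack 0.65 [296. 276.] [[804. 124.  35.]]
saline 0.85 [295. 274.] [[801. 123.  39.]]
dropper1 0.66 [232. 281.] [[785. -38.  16.]]
dropper1 0.46 [255. 272.] [[767.  25.  18.]]
```

View pics/top0.png

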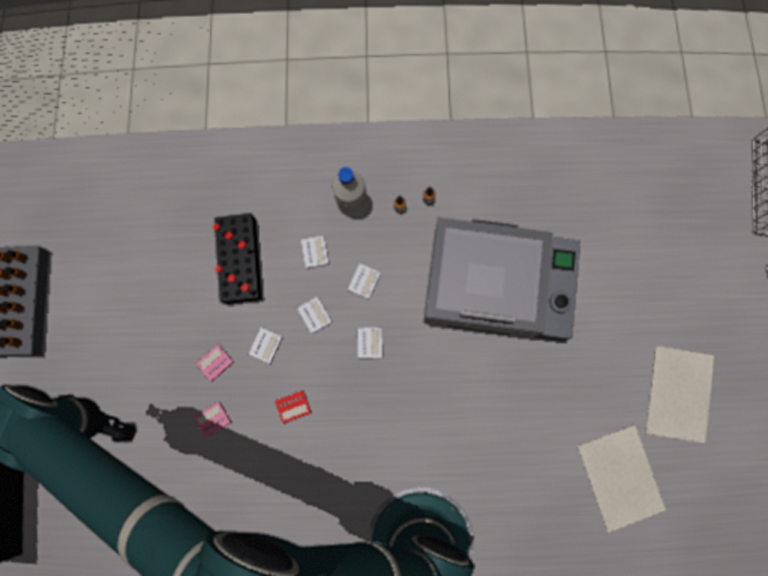

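View pics/scene0.png

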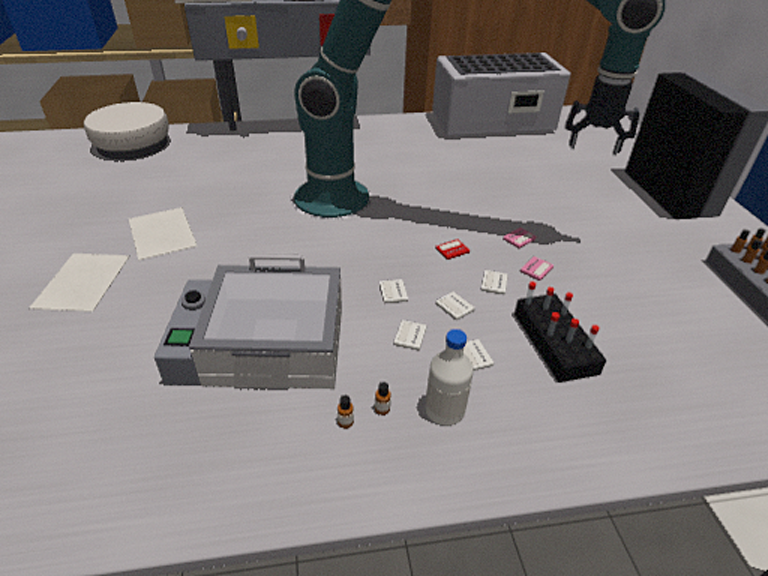

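The top view shows five white cassettes at about (209,167), (242,187), (209,210), (177,230) and (246,228) in original pixels. The pink ones at (142,241) and (141,278) and the red one at (195,271) are look-alikes, not meant by their colour. The lid is shut or slightly ajar, with the handle at (325,209) and the button at (372,201). I'll plan a move above the handle.

```bash
cat >> h.py <<'E'
def tool(yaw_y,tilt=0):
    "tool rotation: pointing down, tool y along world angle yaw_y (deg)"
    a=np.radians(yaw_y);y=np.array([np.cos(a),np.sin(a),0]);z=np.array([0,0,-1.]);return np.c_[np.cross(y,z),y,z]
def plan(pts,start=None,show=True):
    "pts: list of (xyz, rotm|None); prints rows (shift3, turn3) for chained calls"
    o=arm.get_obs();p,M=(o['ee_pos'],R.from_rotvec(o['eef_rot']).as_matrix()) if start is None else start
    for q,Mq in pts:
        Mq=M if Mq is None else Mq;q=np.array(q,float)
        rv=R.from_matrix(M.T@Mq).as_rotvec()
        n=max(1,int(np.ceil(np.abs(q-p).max()/195)),int(np.ceil(np.linalg.norm(q-p)/240)),int(np.ceil(np.degrees(np.abs(rv).max())/29.9)))
        p0,M0=p,M
        for i in range(1,n+1):
            f=i/n;pi=p0+(q-p0)*f;Mi=M0@R.from_rotvec(rv*f).as_matrix()
            d=M.T@(pi-p)/200;t=R.from_matrix(M.T@Mi).as_rotvec(degrees=True)/30
            print('  ',[float(x)+0 for x in np.round(np.r_[d,t],3)],'rows>=',max(np.linalg.norm(pi-p)/62.5,np.linalg.norm(t)*30/10.7).round(1));p,M=pi,Mi
        print('--')
E
python3 - <<'E'
from h import *
s=arm.snapshot('wrist');print(np.array(s['mount']).round(2),s['K'])
plan([((440,-140,330),tool(-9.5))])
E
```

```text
[[  -0.     -0.95   -0.32   82.73]
 [   1.     -0.     -0.      0.15]
 [   0.     -0.32    0.95 -142.59]
 [   0.      0.      0.      1.  ]] [[278.74323999   0.         256.02247504]
 [  0.         278.74323999 187.83066159]
 [  0.           0.           1.        ]]
   [-0.571, -0.727, -0.123, 0.0, 0.0, 0.611] rows>= 3.0
   [-0.771, -0.511, -0.123, 0.0, 0.0, 0.611] rows>= 3.0
   [-0.892, -0.242, -0.123, 0.0, 0.0, 0.611] rows>= 3.0
   [-0.923, 0.051, -0.123, 0.0, 0.0, 0.611] rows>= 3.0
--
```

Call:
step_arm:
  steps:
    - [1,-0.571,-0.727,-0.123,0,0,0.611]
    - [1,-0.571,-0.727,-0.123,0,0,0.611]
    - [1,-0.571,-0.727,-0.123,0,0,0.611]
    - [1,-0.571,-0.727,-0.123,0,0,0.611]

```text
time: 1.6
ee_pos: [326.8, 398.7, 257.0]
eef_rot: [1.198, 2.903, 0.001]
force: [0.5, 1.1, 0.9]
opening: 85.3
grasp_force: 0.0
```

Call:
step_arm:
  steps:
    - [1,-0.771,-0.511,-0.123,0,0,0.611]
    - [1,-0.771,-0.511,-0.123,0,0,0.611]
    - [1,-0.771,-0.511,-0.123,0,0,0.611]
    - [1,-0.771,-0.511,-0.123,0,0,0.611]

```text
time: 2.1
ee_pos: [364.6, 219.0, 281.5]
eef_rot: [1.645, 2.676, 0.003]
force: [-0.4, 0.5, -0.9]
opening: 85.3
grasp_force: 0.0
```

Call:
step_arm:
  steps:
    - [1,-0.892,-0.242,-0.123,0,0,0.611]
    - [1,-0.892,-0.242,-0.123,0,0,0.611]
    - [1,-0.892,-0.242,-0.123,0,0,0.611]
    - [1,-0.892,-0.242,-0.123,0,0,0.611]

```text
time: 2.6
ee_pos: [403.2, 38.9, 306.1]
eef_rot: [2.049, 2.38, 0.003]
force: [0.1, 0.5, 0.0]
opening: 85.4
grasp_force: 0.0
```

Call:
step_arm:
  steps:
    - [1,-0.923,0.051,-0.123,0,0,0.611]
    - [1,-0.923,0.051,-0.123,0,0,0.611]
    - [1,-0.923,0.051,-0.123,0,0,0.611]
    - [1,-0.923,0.051,-0.123,0,0,0.611]
    - [1,-0.923,0.051,-0.123,0,0,0.611]

```text
time: 3.22
ee_pos: [441.1, -137.4, 329.2]
eef_rot: [-2.393, -2.034, 0.001]
force: [0.5, 0.6, 0.5]
opening: 85.6
grasp_force: 0.0
```

Run:
```python
from h import *
o=arm.get_obs();print({k:np.round(v,3) for k,v in o.items()})
s=arm.snapshot('wrist');save(s,'w1',k=1.5)
for nm in ['hotplate','lid_handle','lid_hinge','start_top','incubator']:
    for m in arm.mark_of(s,nm):
        if m['p']>.2: print(nm,round(m['p'],2),np.round(m['centre']),at_depth(s,np.clip(m['centre'],[0,0],[511,383]),o).round(1))
for nm in ['lid_handle','start_top']:
  for r in arm.regions_of(s,nm): print(nm,round(r['p'],2),r['box'])
# all points above z=115: bar
v,u=np.mgrid[0:384,0:512];P=at_depth(s,np.c_[u.ravel(),v.ravel()],o)
ok=(s['range_z'].ravel()>50)
import sys
for a,b in [(85,95),(95,105),(105,112),(112,120),(120,130),(130,138),(138,144),(144,150),(150,156)]:
    k=ok&(P[:,2]>a)&(P[:,2]<b);
    if k.sum()>20: print(a,b,k.sum(),P[k].min(0).round(),P[k].max(0).round(),P[k].mean(0).round())
np.save('w1.npy',P.reshape(384,512,3))
```

```text
{'time': np.float64(3.225), 'joint_pos': array([-0.45 ,  0.02 ,  0.704,  1.956, -0.014,  1.171,  0.098]), 'dq': array([-0.011, -0.011, -0.013,  0.014,  0.003,  0.001,  0.005]), 'effort': array([ 1.0190e+00, -2.1291e+01,  1.3250e+00, -2.6861e+01,  1.0400e-01,
       -2.7000e-02,  5.0000e-03]), 'ee_pos': array([ 441.071, -137.402,  329.179]), 'eef_rot': array([-2.393e+00, -2.034e+00,  1.000e-03]), 'force': array([0.451, 0.627, 0.512]), 'torque': array([ 0.017, -0.002,  0.004]), 'grasp_force': np.float64(0.0), 'opening': np.float64(85.608)}
hotplate 0.36 [316. 264.] [[ 504.6 -317.5  102.1]]
lid_handle 0.93 [285. 169.] [[ 474.3 -144.3  154.8]]
lid_hinge 0.91 [421. 158.] [[ 661.  -170.4  110.5]]
start_top 0.81 [315. 262.] [[ 503.8 -313.4  102.4]]
incubator 0.92 [331. 149.] [[ 539.4 -138.8  113.3]]
lid_handle 0.7 [267.2, 62.2, 181.4, 185.0]
start_top 0.68 [305.5, 251.0, 20.2, 18.2]
85 95 368 [ 446. -335.   85.] [599. -35.  95.] [ 498. -277.   91.]
95 105 553 [ 438. -326.   95.] [691. -20. 105.] [ 536. -230.  100.]
105 112 15832 [ 450. -301.  105.] [696. -37. 112.] [ 614. -158.  109.]
112 120 12991 [ 438. -288.  112.] [646. -20. 120.] [ 513. -136.  115.]
120 130 30 [ 459. -192.  120.] [481. -29. 130.] [ 470. -117.  123.]
150 156 597 [ 460. -198.  150.] [484. -91. 156.] [ 472. -140.  154.]
```

View pics/w1.png

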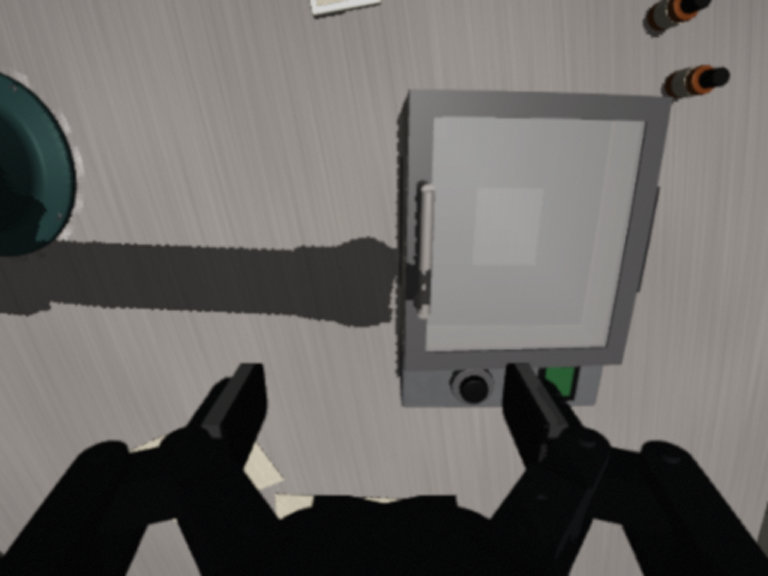

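Run:
```python
from h import *
P=np.load('w1.npy').reshape(-1,3)
b=P[(P[:,2]>148)&(P[:,2]<158)]
print('bar',cv2.minAreaRect(b[:,:2].astype(np.float32)))
k=(P[:,2]>104)&(P[:,2]<121)&(P[:,0]>440)&(P[:,1]>-300)
q=P[k]
for _ in range(4):
    A=np.c_[q[:,:2],np.ones(len(q))];c=np.linalg.lstsq(A,q[:,2],rcond=None)[0];r=q[:,2]-A@c;q=q[abs(r)<max(1.0,2.5*r.std())]
print('plane',c,r.std(),len(q)); g=np.hypot(*c[:2]);print('tilt',np.degrees(np.arctan(g)),'dir uphill',np.degrees(np.arctan2(c[1],c[0])))
lid=P[k&(abs(np.c_[P[:,:2],np.ones(len(P))]@c-P[:,2])<2.5)]
print('lid rect',cv2.minAreaRect(lid[:,:2].astype(np.float32)))
m=P[(P[:,2]>96)&(P[:,2]<106)&(P[:,1]<-295)&(P[:,0]<560)&(P[:,0]>470)]
print('button pts z',np.percentile(m[:,2],[5,50,95]),len(m))
```

```text
bar ((472.2310791015625, -144.8831787109375), (108.12116241455078, 9.674266815185547), 81.3967514038086)
plane [-4.66135157e-02  9.43394700e-03  1.39593588e+02] 1.151908962145407 28526
tilt 2.722854685707411 dir uphill 168.55864994803724
lid rect ((568.6847534179688, -161.34030151367188), (251.19949340820312, 224.02008056640625), 80.67195892333984)
button pts z [ 98.02430922 101.74048788 102.98224148] 265
```

Wrist view: the handle bar runs (425,185) to (425,318), the button is at (473,388), and the lid is tilted about 2.7°. The fitted yaw is -9.1°, the hinge is at (676,-178,98) and the bar centre at (472,-145,150.5), which agrees with the given sizes.

Run:
```python
from h import *
M=tool(-9.1)
plan([((472.2,-144.9,200),M),((472.2,-144.9,137),M)])
# arc: rotate about hinge by a, in tool frame at start
h=np.array([676,-178,98.]);o=np.array([472.2,-144.9,137.])
yv=np.array([np.sin(np.radians(9.1)),np.cos(np.radians(9.1)),0])
for a in (3,7.5,15,22.5,30):
    Q=R.from_rotvec(yv*np.radians(a)).as_matrix()
    p=h+Q@(o-h);print(a,p.round(1),np.round(np.r_[M.T@(p-o)/200,R.from_matrix(M.T@Q@M).as_rotvec(degrees=True)/30],3))
```

```text
[-0.003, 0.161, 0.649, 0.0, -0.001, -0.009] rows>= 2.1
--
   [0.0, 0.0, 0.315, 0.0, 0.0, 0.0] rows>= 1.0
--
3 [ 474.5 -145.3  147.8] [-0.     0.012 -0.054  0.1   -0.    -0.   ]
7.5 [ 479.  -146.   163.6] [ 0.     0.034 -0.133  0.25   0.     0.   ]
15 [ 489.1 -147.6  189.1] [-0.     0.086 -0.261  0.5   -0.     0.   ]
22.5 [ 502.5 -149.7  213. ] [-0.     0.153 -0.38   0.75  -0.    -0.   ]
30 [ 518.8 -152.4  235. ] [ 0.     0.236 -0.49   1.     0.     0.   ]
```

Call:
step_arm:
  steps:
    - [0.5,0,0.161,0.649,0,0,-0.009]
    - [0.5,0,0.161,0.649,0,0,-0.009]
    - [0.5,0,0.161,0.649,0,0,-0.009]
    - [0.5,0,0.161,0.649,0,0,-0.009]
    - [0.5,0,0.161,0.649,0,0,-0.009]

```text
time: 4.25
ee_pos: [473.3, -145.3, 202.3]
eef_rot: [2.39, 2.035, 0.006]
force: [0.4, -0.6, 0.1]
opening: 42.6
grasp_force: 0.0
```

Run:
```python
from h import *
o=arm.get_obs();s=arm.snapshot('wrist');save(s,'w2',k=1.2)
for nm in ['lid_handle']:
    for m in arm.mark_of(s,nm): print(nm,round(m['p'],2),np.round(m['centre']),at_depth(s,np.clip(m['centre'],[0,0],[511,383]),o).round(1))
plan([((472.2,-144.9,137),tool(-9.1))])
```

```text
lid_handle 0.77 [257. 210.] [[ 474.2 -144.2  155. ]]
   [0.0, -0.006, 0.325, 0.008, -0.003, -0.002] rows>= 1.0
--
```

View pics/w2.png

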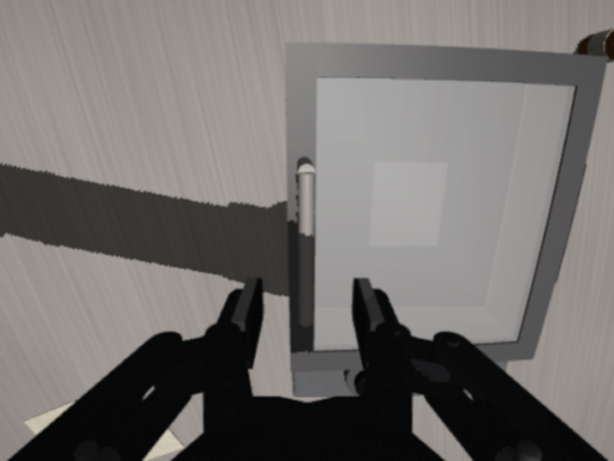

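The bar is round and sits midway between the fingers (x≈307 in the picture). I'll descend and grip it.

Call:
step_arm:
  steps:
    - [0.5,0,-0.004,0.325,0,0,0]
    - [0.5,0,-0.004,0.325,0,0,0]
    - [0.5,0,-0.004,0.325,0,0,0]
    - [0,0,-0.004,0.325,0,0,0]
    - [0,0,-0.004,0.325,0,0,0]
    - [0,0,-0.004,0.325,0,0,0]
    - [0,0,-0.004,0.325,0,0,0]
  grip_force: 50

```text
time: 5.22
ee_pos: [472.5, -145.0, 135.5]
eef_rot: [2.39, 2.036, 0.003]
force: [3.4, -0.6, 0.0]
opening: 7.7
grasp_force: 48.7
```

Run:
```python
import numpy as np
a0=11.68;f=lambda p:np.array([-212.4*np.cos(np.radians(p+a0)),212.4*np.sin(np.radians(p+a0))])
for seg in ([2.7,6,12,18,24,30,36,42],[42,47,52,57,62,67,72,77],[77,80,83,86,89,92,95]):
    for p in seg[1:]: d=(f(p)-f(seg[0]))/200; print(p,[0,round(d[0],3),round(-d[1],3)])
    print()
```

```text
6 [0, np.float64(0.017), np.float64(-0.059)]
12 [0, np.float64(0.056), np.float64(-0.163)]
18 [0, np.float64(0.106), np.float64(-0.262)]
24 [0, np.float64(0.166), np.float64(-0.356)]
30 [0, np.float64(0.236), np.float64(-0.442)]
36 [0, np.float64(0.314), np.float64(-0.521)]
42 [0, np.float64(0.4), np.float64(-0.592)]

47 [0, np.float64(0.077), np.float64(-0.052)]
52 [0, np.float64(0.158), np.float64(-0.096)]
57 [0, np.float64(0.243), np.float64(-0.134)]
62 [0, np.float64(0.331), np.float64(-0.164)]
67 [0, np.float64(0.421), np.float64(-0.186)]
72 [0, np.float64(0.512), np.float64(-0.2)]
77 [0, np.float64(0.605), np.float64(-0.206)]

80 [0, np.float64(0.056), np.float64(0.0)]
83 [0, np.float64(0.111), np.float64(0.003)]
86 [0, np.float64(0.166), np.float64(0.009)]
89 [0, np.float64(0.221), np.float64(0.018)]
92 [0, np.float64(0.276), np.float64(0.03)]
95 [0, np.float64(0.329), np.float64(0.044)]
```

Gripped. Next, the first part of the arc.

Call:
step_arm:
  steps:
    - [0,0,0.017,-0.059,0,0,0]
    - [0,0,0.035,-0.11,0,0,0]
    - [0,0,0.056,-0.163,0,0,0]
    - [0,0,0.106,-0.262,0,0,0]
    - [0,0,0.106,-0.262,0,0,0]

```text
time: 5.85
ee_pos: [492.3, -148.3, 187.6]
eef_rot: [-2.392, -2.037, 0.0]
force: [0.2, -0.0, -1.8]
opening: 8.1
grasp_force: 49.5
```

Call:
step_arm:
  steps:
    - [0,0,0.06,-0.094,0,0,0]
    - [0,0,0.13,-0.18,0,0,0]
    - [0,0,0.208,-0.259,0,0,0]
    - [0,0,0.294,-0.33,0,0,0]
    - [0,0,0.371,-0.382,0,0,0]
    - [0,0,0.452,-0.426,0,0,0]
    - [0,0,0.452,-0.426,0,0,0]

```text
time: 6.72
ee_pos: [579.7, -162.7, 274.9]
eef_rot: [-2.389, -2.033, 0.001]
force: [-12.0, 4.2, 24.6]
opening: 7.7
grasp_force: 51.5
```

Call:
step_arm:
  steps:
    - [0.04,0,0,-0.02,0,0,0]
    - [0,0,0.02,-0.035,0,0,0]
    - [0,0,0.05,-0.05,0,0,0]
  grip_force: 20

```text
time: 7.1
ee_pos: [590.3, -164.5, 280.9]
eef_rot: [-2.391, -2.034, 0.005]
force: [-0.1, -2.5, -10.9]
opening: 7.9
grasp_force: 47.5
```

Call:
step_arm:
  steps:
    - [0,0,0.035,-0.018,0,0,0]
    - [0,0,0.123,-0.046,0,0,0]
    - [0,0,0.213,-0.068,0,0,0]
    - [0,0,0.304,-0.082,0,0,0]
    - [0,0,0.304,-0.082,0,0,0]
  grip_force: 30

```text
time: 7.72
ee_pos: [653.3, -174.8, 299.5]
eef_rot: [2.389, 2.035, 0.001]
force: [1.1, -3.2, -2.6]
opening: 7.9
grasp_force: 46.6
```

Run:
```python
from h import *
s=arm.snapshot('scene');save(s,'s1',crop=(60,40,260,240),k=2.2)
```

```text
(no output)
```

View pics/s1.png

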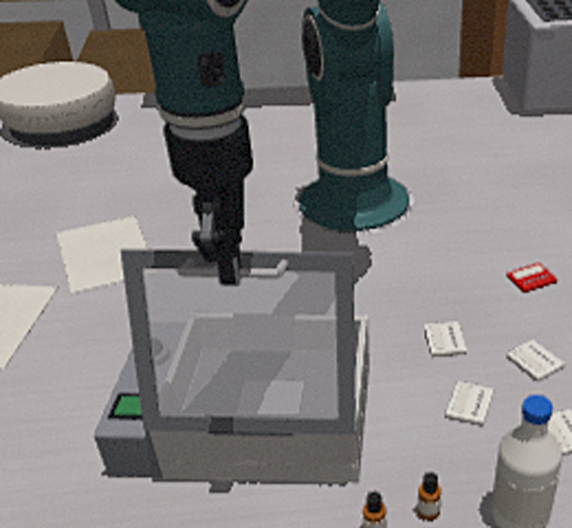

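The lid is near 72° and the grip is holding. I'll continue to about 94°.

Call:
step_arm:
  steps:
    - [0,0,0.093,-0.006,0,0,0]
    - [0,0,0.204,-0.003,0,0,0]
    - [0,0,0.314,0.012,0,0,0]
    - [0,0,0.387,0.028,0,0,0]
    - [0,0,0.387,0.028,0,0,0]

```text
time: 8.4
ee_pos: [729.4, -187.3, 295.3]
eef_rot: [2.388, 2.034, 0.004]
force: [2.0, -3.6, 2.2]
opening: 7.9
grasp_force: 45.4
```

Call:
step_arm:
  steps:
    - [0.22,0,0,0,0,0,0]
    - [0.22,0,0,0,0,0,0]
    - [0.22,0,0,0,0,0,0]
    - [0.22,0,0,-0.3,0,0,0]
    - [0.22,0,0,-0.5,0,0,0]
    - [0.22,0,0,-0.5,0,0,0]

```text
time: 9.15
ee_pos: [728.7, -186.9, 397.9]
eef_rot: [2.387, 2.034, 0.007]
force: [-1.1, -0.1, -0.1]
opening: 18.7
grasp_force: 0.0
```

Run:
```python
from h import *
o=arm.get_obs();print(o['joint_pos'].round(2))
s=arm.snapshot('scene');save(s,'s2',crop=(60,20,300,250),k=2)
P=at_depth(s,np.c_[np.mgrid[0:512,0:384].reshape(2,-1).T]);
k=(P[:,2]>150)&(P[:,2]<325)&(P[:,0]>600)&(P[:,0]<760)&(P[:,1]<-40)&(P[:,1]>-320);q=P[k]
u=np.array([np.cos(np.radians(-9.1)),np.sin(np.radians(-9.1))]);t=(q[:,:2]-[676,-178])@u;print(len(q),[(z,np.median(t[(q[:,2]>z)&(q[:,2]<z+20)]).round(1)) for z in range(150,320,20)],q[:,2].max())
t=arm.snapshot('top')
for m in arm.mark_of(t,'hotplate'): print(m['p'],at_z(t,[m['centre']],41))
for r in arm.regions_of(t,'cassette1'): print(round(r['p'],2),rect(t,r['region'],10),t['pixels'][r['region']].mean(0).round())
plan([((450,60,400),tool(-9.1)),((460,110,250),tool(-9.1))])
```

```text
[-0.16  0.62  0.69  1.12 -0.38  1.52  0.29]
5691 [(150, np.float64(11.1)), (170, np.float64(12.1)), (190, np.float64(13.2)), (210, np.float64(14.3)), (230, np.float64(15.3)), (250, np.float64(16.4)), (270, np.float64(17.7)), (290, np.float64(21.0)), (310, np.float64(20.1))] 318.4682182109633
0.9 (437.3, 340.4, 61.8, 45.1, -26.9) [207. 204. 204.]
0.88 (578.1, 110.3, 65.5, 52.4, -25.1) [205. 202. 203.]
0.87 (271.4, 460.9, 69.6, 54.6, -57.4) [204. 146. 163.]
0.81 (296.2, 275.5, 69.0, 53.7, -70.7) [197. 102.  97.]
0.78 (398.8, 455.6, 69.3, 54.4, -45.8) [203. 147. 163.]
0.75 (436.3, 101.0, 60.7, 50.6, -1.4) [207. 204. 205.]
0.7 (503.7, 226.4, 69.4, 53.3, 26.2) [205. 202. 203.]
0.58 (647.6, 224.7, 70.4, 54.6, 8.0) [202. 199. 200.]
   [0.496, -0.782, -0.019, -0.003, -0.001, -0.001] rows>= 3.0
   [0.496, -0.782, -0.02, -0.003, -0.001, -0.001] rows>= 3.0
--
   [0.255, 0.01, 0.75, 0.0, 0.0, 0.0] rows>= 2.5
--
```

View pics/s2.png

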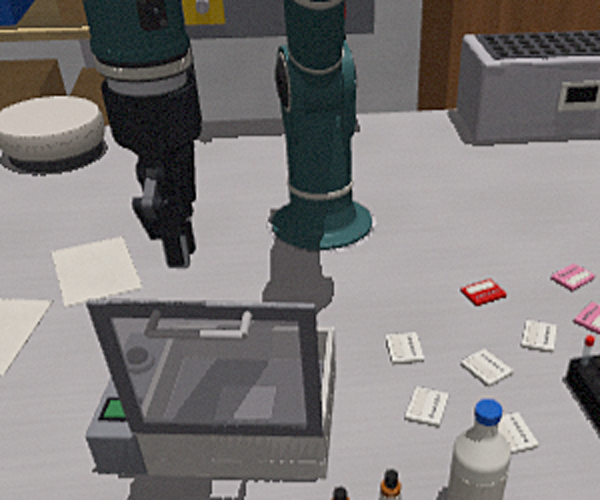

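The lid stands at about 93° by the depth fit. Next I'll look straight at the heating plate.

Run:
```python
from h import *
plan([((577,-96,345),tool(-9.1))])
```

```text
[0.323, -0.813, 0.235, -0.005, -0.001, -0.002] rows>= 2.9
--
```

Call:
step_arm:
  steps:
    - [1,0.323,-0.813,0.1,0,0,0]
    - [1,0.323,-0.813,0.1,0,0,0]
    - [1,0.323,-0.813,0.235,0,0,0]
    - [1,0.323,-0.813,0.235,0,0,0]
    - [1,0.323,-0.813,0.235,0,0,0]

```text
time: 9.98
ee_pos: [578.2, -96.4, 346.4]
eef_rot: [2.391, 2.037, 0.001]
force: [1.1, -0.1, 0.6]
opening: 85.4
grasp_force: 0.0
```

Run:
```python
from h import *
o=arm.get_obs();print(o['ee_pos'].round(1))
s=arm.snapshot('wrist');save(s,'w3',k=1.2)
for m in arm.mark_of(s,'hotplate'): print(m['p'],m['centre'],at_z(s,[m['centre']],41,o),at_depth(s,[m['centre']],o))
for m in arm.mark_of(s,'start_top'): print('start',m['p'],m['centre'],at_depth(s,np.clip([m['centre']],0,[511,383]),o))
v,u=np.mgrid[0:384,0:512];P=at_depth(s,np.c_[u.ravel(),v.ravel()],o)
a=np.radians(-9.1);ux=np.array([np.cos(a),np.sin(a)]);uy=np.array([-ux[1],ux[0]])
d=P[:,:2]-[567.4,-160.6];X,Y=d@ux,d@uy
k=(abs(X)<90)&(abs(Y)<105)&(s['range_z'].ravel()>0);z=P[k,2];print(np.histogram(z,range(20,60,2)))
pl=k&(P[:,2]>np.median(P[k&(abs(X)<20)&(abs(Y)<20),2])-2.5)&(P[:,2]<46)
print('floor z',np.median(P[k&(abs(X)>55),2]),'plate z',np.median(P[k&(abs(X)<20)&(abs(Y)<20),2]))
m=pl.reshape(384,512).astype(np.uint8);m=cv2.morphologyEx(m,cv2.MORPH_OPEN,np.ones((5,5),np.uint8))
print('rect by depth',rect(s,m,41,o),m.sum())
```

```text
[578.2 -96.4 346.4]
0.66 [256.0, 186.1] [[ 567.35121642 -161.28332794   41.        ]] [[ 567.34425366 -161.32639984   40.86844845]]
start 0.57 [234.3, 290.3] [[ 505.03095804 -317.92702642  102.98139054]]
(array([   0,    0,    0,    0,    0,    0,  325, 7019, 3056,  329, 1422,
        109,    1,    0,    0,    0,    0,    0,    0]), array([20, 22, 24, 26, 28, 30, 32, 34, 36, 38, 40, 42, 44, 46, 48, 50, 52,
       54, 56, 58]))
floor z 415.65657296151403 plate z 40.75436553981376
rect by depth (567.6, -159.5, 80.1, 67.8, 80.8) 1828
```

View pics/w3.png

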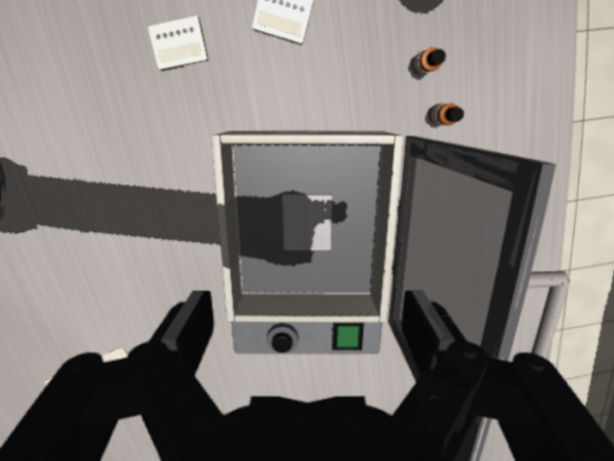

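Plate confirmed: centre (567.5,-160.5,41), long side at 80.9°. It shows in the picture at about (310,225), half in shadow. Next I'll check where the fingertips are in the tool frame and plan the first cassette, C.

```bash
cat >> h.py <<'E'
def tips():
    s=arm.snapshot('wrist');v,u=np.mgrid[0:384,0:512];px=np.c_[u.ravel(),v.ravel()];d=s['range_z'].ravel()
    p=(ray(s,px)*d[:,None])@np.array(s['mount'])[:3,:3].T+np.array(s['mount'])[:3,3];k=(d>0)&(d<190)&(abs(p[:,1])<70)
    q=p[k]
    for sg in (-1,1):
        w=q[(q[:,1]*sg>0)&(abs(q[:,0])<14)]; print('tip side',sg,'max z',np.percentile(w[:,2],[98,99.9]).round(1),'y at tip',np.median(w[w[:,2]>np.percentile(w[:,2],95),1]).round(1))
def cass(s,o,near,z=10):
    "white cassette nearest to a point"
    out=[]
    for r in arm.regions_of(s,'cassette1'):
        c=s['pixels'][r['region']].mean(0)
        if c[0]-c[1]<20 and r['p']>.3: out.append((rect(s,r['region'],z,o),round(r['p'],2)))
    return sorted(out,key=lambda r:np.hypot(r[0][0]-near[0],r[0][1]-near[1]))
E
python3 - <<'E'
from h import *
tips()
M=tool(-91.4)
plan([((437,101,300),M),((437,101,150),M)])
E
```

```text
tip side -1 max z [-21.9 -14.2] y at tip -43.3
tip side 1 max z [-21.9 -14.1] y at tip 42.7
   [0.289, -0.287, 0.077, 0.001, 0.0, 0.913] rows>= 2.6
   [0.125, -0.387, 0.078, 0.001, 0.0, 0.913] rows>= 2.6
   [-0.068, -0.401, 0.078, 0.001, 0.0, 0.913] rows>= 2.6
--
   [0.0, 0.0, 0.75, 0.0, 0.0, 0.0] rows>= 2.4
--
```

Call:
step_arm:
  steps:
    - [1,0.289,-0.287,0.077,0,0,0.913]
    - [1,0.289,-0.287,0.077,0,0,0.913]
    - [1,0.289,-0.287,0.077,0,0,0.913]
    - [1,0.289,-0.287,0.077,0,0,0.913]

```text
time: 10.68
ee_pos: [531.0, -30.7, 331.4]
eef_rot: [2.804, 1.414, 0.001]
force: [0.8, -0.2, 1.4]
opening: 85.4
grasp_force: 0.0
```

Call:
step_arm:
  steps:
    - [1,0.125,-0.387,0.078,0,0,0.913]
    - [1,0.125,-0.387,0.078,0,0,0.913]
    - [1,0.125,-0.387,0.078,0,0,0.913]
    - [1,0.125,-0.387,0.078,0,0,0.913]

```text
time: 11.18
ee_pos: [483.6, 35.4, 315.7]
eef_rot: [3.059, 0.712, 0.002]
force: [0.8, 0.4, -0.3]
opening: 85.2
grasp_force: 0.0
```

Call:
step_arm:
  steps:
    - [1,-0.068,-0.401,0.078,0,0,0.913]
    - [1,-0.068,-0.401,0.078,0,0,0.913]
    - [1,-0.068,-0.401,0.078,0,0,0.913]
    - [1,-0.068,-0.401,0.078,0,0,0.913]

```text
time: 11.68
ee_pos: [436.1, 101.4, 300.0]
eef_rot: [3.141, -0.031, 0.001]
force: [0.0, 1.0, 0.0]
opening: 85.6
grasp_force: 0.0
```

Call:
step_arm:
  steps:
    - [1,0,0,0.75,0,0,0]
    - [1,0,0,0.75,0,0,0]
    - [1,0,0,0.75,0,0,0]
    - [1,0,0,0.75,0,0,0]
    - [1,0,0,0.75,0,0,0]

```text
time: 12.3
ee_pos: [436.9, 101.5, 150.8]
eef_rot: [-3.141, 0.035, -0.003]
force: [0.3, -0.2, -0.1]
opening: 85.5
grasp_force: 0.0
```

```bash
cat >> h.py <<'E'
def look(near,name=None):
    "wrist look at a cassette; returns centre and long angle, prints down plan"
    o=arm.get_obs();s=arm.snapshot('wrist')
    if name: save(s,name,k=1.2)
    c=cass(s,o,near);print(o['ee_pos'].round(1),c[:2])
    x,y,a,b,t=c[0][0];M=R.from_rotvec(o['eef_rot']).as_matrix();cur=np.degrees(np.arctan2(M[1,1],M[0,1]))
    ty=t+90; ty=cur+((ty-cur+90)%180-90);print('tool y now',cur.round(1),'want',ty.round(1))
    plan([((x,y,70),tool(ty)),((x,y,-3),tool(ty))])
E
python3 - <<'E'
from h import *
look((437,101),'w4')
E
```

```text
[436.9 101.5 150.8] [((438.8, 102.3, 69.6, 53.6, 0.3), 0.96), ((503.6, 225.0, 71.0, 57.1, 28.2), 0.81)]
tool y now -91.3 want -89.7
   [0.009, -0.001, 0.406, -0.003, -0.005, -0.053] rows>= 1.3
--
   [0.0, 0.0, 0.365, 0.0, 0.0, 0.0] rows>= 1.2
--
```

View pics/w4.png

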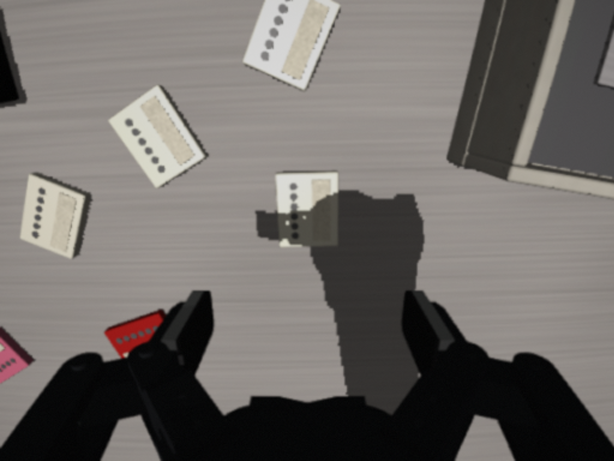

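The white cassette C is at (307,208), nearly aligned with the tool. The red one at (145,335) is clear of the fingers. I'll descend, grip and lift.

Call:
step_arm:
  steps:
    - [1,0.009,0,0.406,0,0,-0.05]
    - [1,0.009,0,0.406,0,0,-0.05]
    - [1,0.009,0,0.6,0,0,-0.05]
    - [1,0.009,0,0.72,0,0,-0.05]
    - [1,0.009,0,0.77,0,0,-0.05]
    - [1,0.009,0,0.77,0,0,-0.05]

```text
time: 13.15
ee_pos: [437.9, 102.0, -3.8]
eef_rot: [-3.141, -0.005, -0.001]
force: [0.1, 0.3, 0.5]
opening: 85.7
grasp_force: 0.0
```

Call:
step_arm:
  steps:
    - [0.5,0,0,0,0,0,0]
    - [0.5,0,0,0,0,0,0]
    - [0.5,0,0,0,0,0,0]
    - [0.5,0,0,0,0,0,0]
  grip_force: 40

```text
time: 13.65
ee_pos: [438.0, 102.2, -3.1]
eef_rot: [-3.14, -0.005, -0.003]
force: [-1.3, 0.2, 9.0]
opening: 52.9
grasp_force: 40.9
```

Run:
```python
from h import *
M=tool(-9.1)
plan([((438,102,200),None),((567.5,-160.5,190),M),((567.5,-160.5,60),M)])
```

```text
[0.001, 0.0, -0.508, 0.0, 0.0, 0.0] rows>= 1.6
   [0.001, 0.0, -0.508, 0.0, 0.0, 0.0] rows>= 1.6
--
   [0.214, 0.438, 0.016, 0.0, -0.001, -0.897] rows>= 2.5
   [-0.007, 0.488, 0.016, 0.0, -0.001, -0.897] rows>= 2.5
   [-0.227, 0.432, 0.016, 0.0, -0.001, -0.897] rows>= 2.5
--
   [0.0, 0.0, 0.65, 0.0, 0.0, 0.0] rows>= 2.1
--
```

Call:
step_arm:
  steps:
    - [0.5,0,0,-0.2,0,0,0]
    - [0.5,0,0,-0.5,0,0,0]
    - [0.5,0,0,-0.8,0,0,0]
    - [0.5,0,0,-1,0,0,0]
    - [0.5,0,0,-1,0,0,0]

```text
time: 14.28
ee_pos: [439.0, 102.9, 198.7]
eef_rot: [-3.136, -0.006, -0.009]
force: [0.5, 0.3, -0.4]
opening: 52.9
grasp_force: 43.6
```

Call:
step_arm:
  steps:
    - [0.5,0.214,0.438,0,0,0,-0.897]
    - [0.5,0.214,0.438,0,0,0,-0.897]
    - [0.5,0.214,0.438,0,0,0,-0.897]
    - [0.5,0.214,0.438,0,0,0,-0.897]

```text
time: 14.78
ee_pos: [479.6, 13.6, 194.8]
eef_rot: [-3.055, -0.73, 0.003]
force: [-0.5, 0.6, 0.2]
opening: 52.6
grasp_force: 43.5
```

Call:
step_arm:
  steps:
    - [0.5,-0.007,0.488,0,0,0,-0.897]
    - [0.5,-0.007,0.488,0,0,0,-0.897]
    - [0.5,-0.007,0.488,0,0,0,-0.897]
    - [0.5,-0.007,0.488,0,0,0,-0.897]

```text
time: 15.28
ee_pos: [522.9, -72.7, 195.0]
eef_rot: [-2.801, -1.421, 0.002]
force: [-1.2, -0.0, -0.7]
opening: 52.5
grasp_force: 43.5
```

Call:
step_arm:
  steps:
    - [0.5,-0.227,0.432,0,0,0,-0.897]
    - [0.5,-0.227,0.432,0,0,0,-0.897]
    - [0.5,-0.227,0.432,0,0,0,-0.897]
    - [0.5,-0.227,0.432,0,0,0,-0.897]
    - [0.5,-0.227,0.432,0,0,0,-0.897]

```text
time: 15.9
ee_pos: [566.4, -159.2, 195.4]
eef_rot: [-2.392, -2.036, -0.0]
force: [-0.5, 0.2, -0.3]
opening: 52.6
grasp_force: 43.5
```

```bash
cat >> h.py <<'E'
def held():
    "held cassette from wrist depth, tool frame: centre, size, angle, top z"
    s=arm.snapshot('wrist');out=[]
    for r in arm.regions_of(s,'cassette1'):
        d=s['range_z'];m=r['region']
        zz=np.median(d[m]);
        if zz>190 or r['p']<.3: continue
        p=ray(s,np.argwhere(m)[:,::-1])*d[m][:,None];p=p@np.array(s['mount'])[:3,:3].T+np.array(s['mount'])[:3,3]
        q=p[p[:,2]>np.median(p[:,2])-6]
        print('held p',round(r['p'],2),'x',np.percentile(q[:,0],[1,99]).round(1),'y',np.percentile(q[:,1],[1,99]).round(1),'z',np.median(q[:,2]).round(1),'rect',[np.round(t,1) for t in cv2.minAreaRect(q[:,:2].astype(np.float32))])
    return s
E
python3 - <<'E'
from h import *
s=held();save(s,'w5',k=1.2)
plan([((567.5,-160.5,60),tool(-9.1)),((567.5,-160.5,38.5),tool(-9.1))])
E
```

```text
held p 0.74 x [-32.3  34. ] y [-26.   25.4] z -13.0 rect [array([-42.5,  -8.5]), array([162.5,  64.5]), np.float64(10.8)]
   [-0.005, 0.005, 0.678, 0.0, -0.001, -0.001] rows>= 2.2
--
   [0.0, 0.0, 0.107, 0.0, 0.0, 0.0] rows>= 0.3
--
```

View pics/w5.png

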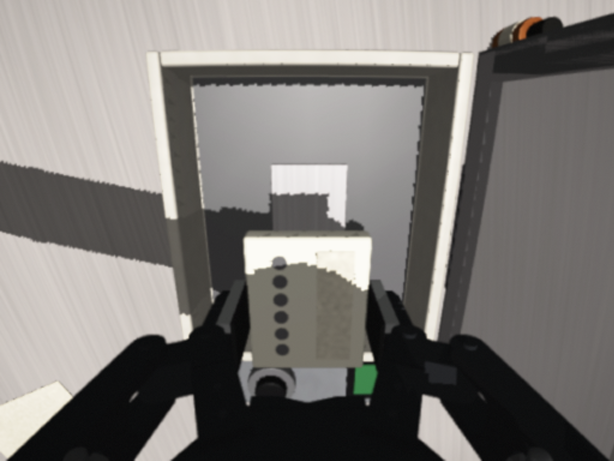

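The cassette is held square and centred (picture (307,300)), with the plate below it.

Call:
step_arm:
  steps:
    - [0.5,-0.009,0.005,0.3,0,0,0]
    - [0.5,-0.009,0.005,0.55,0,0,0]
    - [0.5,-0.009,0.005,0.68,0,0,0]
    - [0.5,-0.009,0.005,0.74,0,0,0]
    - [0.5,-0.009,0.005,0.775,0,0,0]
    - [0.5,-0.009,0.005,0.783,0,0,0]
    - [0.5,-0.009,0.005,0.783,0,0,0]

```text
time: 16.88
ee_pos: [568.0, -162.7, 40.0]
eef_rot: [2.39, 2.037, 0.002]
force: [0.2, -0.3, -1.1]
opening: 52.8
grasp_force: 43.5
```

Call:
step_arm:
  steps:
    - [0.5,0.006,-0.004,0.004,0,0,0]
    - [0.5,0.006,-0.004,0.006,0,0,0]
    - [0.5,0.006,-0.004,0.006,0,0,0]

```text
time: 17.25
ee_pos: [566.8, -161.3, 38.1]
eef_rot: [2.391, 2.038, 0.0]
force: [-0.3, 0.2, 0.6]
opening: 52.5
grasp_force: 43.6
```

Run:
```python
from h import *
for _ in range(5):
    o=arm.get_obs();print(o['ee_pos'].round(2),o['force'].round(1));arm.snapshot('top')
```

```text
[ 566.8  -161.29   38.06] [-0.3  0.2  0.6]
[ 566.8  -161.33   38.05] [-0.1 -0.3  0.3]
[ 566.83 -161.29   38.04] [0.1 0.4 1.3]
[ 566.78 -161.3    38.02] [ 0.3 -0.7  0.3]
[ 566.81 -161.25   38.04] [-0.   1.   1.2]
```

Settled. I'll release, rise, and plan for B.

Call:
step_arm:
  steps:
    - [0.8,0,0,0,0,0,0]
    - [0.8,0,0,0,0,0,0]
    - [0.8,0,0,0,0,0,0]
    - [0.8,0,0,-0.3,0,0,0]
    - [0.8,0,0,-0.6,0,0,0]
    - [0.8,0,0,-0.85,0,0,0]
    - [0.8,0,0,-0.85,0,0,0]

```text
time: 18.38
ee_pos: [569.2, -162.3, 212.3]
eef_rot: [2.386, 2.034, 0.009]
force: [0.6, -0.0, -0.9]
opening: 68.4
grasp_force: 0.0
```

Run:
```python
from h import *
o=arm.get_obs();print(o['ee_pos'],o['force'].round(1))
s=arm.snapshot('wrist');print(cass(s,o,(567,-160),51)[:1])
t=arm.snapshot('top');print([c for c in cass(t,None,(578,110))])
plan([((578,110,150),tool(65))])
```

```text
[ 569.17929397 -162.29478254  212.31449528] [ 0.6 -0.  -0.9]
[((567.0, -160.2, 71.0, 55.7, 80.7), 0.82)]
[((577.4, 110.8, 72.7, 58.4, -25.1), 0.68), ((647.9, 224.2, 70.0, 53.6, 9.3), 0.62), ((504.1, 224.8, 66.3, 53.8, 32.7), 0.69), ((580.4, -140.1, 43.3, 17.8, -9.0), 0.46), ((435.6, 340.0, 63.9, 51.4, -24.3), 0.86)]
   [0.449, -0.051, 0.094, -0.001, -0.001, -0.823] rows>= 2.3
   [0.429, 0.141, 0.094, -0.001, -0.001, -0.823] rows>= 2.3
   [0.331, 0.308, 0.094, -0.001, -0.001, -0.823] rows>= 2.3
--
```

The first cassette lies at (567.0,-160.2), 80.7°, which is where it should be. On to B.

Call:
step_arm:
  steps:
    - [1,0.449,-0.051,0.05,0,0,-0.823]
    - [1,0.449,-0.051,0.05,0,0,-0.823]
    - [1,0.449,-0.051,0.05,0,0,-0.823]
    - [1,0.449,-0.051,0.05,0,0,-0.823]

```text
time: 19.08
ee_pos: [570.0, -70.9, 196.4]
eef_rot: [-1.899, -2.5, 0.003]
force: [0.5, -0.7, -0.2]
opening: 85.6
grasp_force: 0.0
```

Call:
step_arm:
  steps:
    - [1,0.429,0.141,0.1,0,0,-0.823]
    - [1,0.429,0.141,0.1,0,0,-0.823]
    - [1,0.429,0.141,0.1,0,0,-0.823]
    - [1,0.429,0.141,0.1,0,0,-0.823]

```text
time: 19.58
ee_pos: [574.6, 18.5, 177.0]
eef_rot: [-1.324, -2.848, 0.002]
force: [0.1, -0.9, 1.1]
opening: 85.8
grasp_force: 0.0
```

Call:
step_arm:
  steps:
    - [1,0.331,0.308,0.13,0,0,-0.823]
    - [1,0.331,0.308,0.13,0,0,-0.823]
    - [1,0.331,0.308,0.13,0,0,-0.823]
    - [1,0.331,0.308,0.13,0,0,-0.823]
    - [1,0.331,0.308,0.13,0,0,-0.823]
    - [1,0.331,0.308,0.13,0,0,-0.823]

```text
time: 20.32
ee_pos: [579.3, 108.7, 152.0]
eef_rot: [0.684, 3.066, -0.0]
force: [0.0, -0.6, -0.8]
opening: 85.3
grasp_force: 0.0
```

Run:
```python
from h import *
look((578,110))
```

```text
[579.3 108.7 152. ] [((577.7, 112.6, 68.2, 53.2, -24.9), 0.94), ((649.1, 224.6, 72.2, 55.5, 9.5), 0.92)]
tool y now 64.8 want 65.1
   [0.015, 0.013, 0.41, 0.0, 0.0, -0.007] rows>= 1.3
--
   [0.0, 0.0, 0.365, 0.0, 0.0, 0.0] rows>= 1.2
--
```

Call:
step_arm:
  steps:
    - [1,0.015,0.013,0.3,0,0,0]
    - [1,0.015,0.013,0.55,0,0,0]
    - [1,0.015,0.013,0.7,0,0,0]
    - [1,0.015,0.013,0.775,0,0,0]
    - [1,0.015,0.013,0.775,0,0,0]
    - [1,0.015,0.013,0.775,0,0,0]

```text
time: 21.18
ee_pos: [578.7, 113.3, -1.7]
eef_rot: [0.681, 3.065, 0.002]
force: [-0.8, -0.5, 0.6]
opening: 85.3
grasp_force: 0.0
```

Call:
step_arm:
  steps:
    - [0.5,0,0,0,0,0,0]
    - [0.5,0,0,0,0,0,0]
    - [0.5,0,0,0,0,0,0]
    - [0.5,0,0,0,0,0,0]

```text
time: 21.68
ee_pos: [578.3, 113.3, -1.8]
eef_rot: [0.681, 3.065, 0.001]
force: [-1.3, -0.2, 5.2]
opening: 52.6
grasp_force: 41.8
```

Call:
step_arm:
  steps:
    - [0.5,0,0,-0.2,0,0,0]
    - [0.5,0,0,-0.5,0,0,0]
    - [0.5,0,0,-0.8,0,0,0]
    - [0.5,0,0,-1,0,0,0]
    - [0.5,0,0,-1,0,0,0]

```text
time: 22.3
ee_pos: [579.8, 113.6, 201.2]
eef_rot: [0.68, 3.06, 0.007]
force: [0.2, -0.6, -0.8]
opening: 52.4
grasp_force: 42.6
```

Run:
```python
from h import *
held()
plan([((567.5,-160.5,192),tool(-9.1))])
```

```text
held p 0.68 x [-34.6  33.1] y [-26.1  26.3] z -11.7 rect [array([-97.7,   1.2]), array([263.1, 143. ]), np.float64(0.8)]
   [-0.178, -0.42, 0.008, 0.0, 0.0, 0.823] rows>= 2.3
   [-0.337, -0.307, 0.008, 0.0, 0.0, 0.823] rows>= 2.3
   [-0.435, -0.138, 0.008, 0.0, 0.0, 0.823] rows>= 2.3
--
```

Call:
step_arm:
  steps:
    - [0.5,-0.178,-0.42,0,0,0,0.823]
    - [0.5,-0.178,-0.42,0,0,0,0.823]
    - [0.5,-0.178,-0.42,0,0,0,0.823]
    - [0.5,-0.178,-0.42,0,0,0,0.823]

```text
time: 22.9
ee_pos: [573.2, 21.7, 195.1]
eef_rot: [-1.32, -2.848, 0.003]
force: [-0.3, -0.9, 0.0]
opening: 52.8
grasp_force: 42.6
```

Call:
step_arm:
  steps:
    - [0.5,-0.337,-0.307,0.008,0,0,0.823]
    - [0.5,-0.337,-0.307,0.008,0,0,0.823]
    - [0.5,-0.337,-0.307,0.008,0,0,0.823]
    - [0.5,-0.337,-0.307,0.008,0,0,0.823]

```text
time: 23.4
ee_pos: [570.5, -68.6, 194.3]
eef_rot: [-1.896, -2.503, 0.002]
force: [-0.6, -0.1, -0.8]
opening: 52.5
grasp_force: 42.6
```

Call:
step_arm:
  steps:
    - [0.5,-0.435,-0.138,0.008,0,0,0.823]
    - [0.5,-0.435,-0.138,0.008,0,0,0.823]
    - [0.5,-0.435,-0.138,0.008,0,0,0.823]
    - [0.5,-0.435,-0.138,0.008,0,0,0.823]
    - [0.5,-0.435,-0.138,0.008,0,0,0.823]
    - [0.5,-0.435,-0.138,0.008,0,0,0.823]
    - [0.5,-0.435,-0.138,0.008,0,0,0.823]

```text
time: 24.28
ee_pos: [567.9, -160.0, 193.7]
eef_rot: [-2.39, -2.039, -0.0]
force: [-1.0, 0.4, -0.5]
opening: 52.7
grasp_force: 42.6
```

```bash
cat >> h.py <<'E'
UY=np.array([np.sin(np.radians(9.1)),np.cos(np.radians(9.1))])
def place(hx,tcpz,yaw=-9.1):
    "plan TCP so that the held centre (tool x offset hx) is over the plate; tool x = +UY for yaw -9.1"
    print(arm.get_obs()['ee_pos'].round(1))
    c=np.array([567.2,-160.3])-hx*UY*(1 if yaw==-9.1 else -1);plan([((*c,tcpz),tool(yaw))])
E
python3 - <<'E'
from h import *
held();place(-.7,60)
E
```

```text
held p 0.95 x [-33.4  33. ] y [-26.3  25.7] z -11.8 rect [array([-14.6,  16.7]), array([96.1, 88. ]), np.float64(0.5)]
[ 567.8 -160.2  193.7]
   [0.003, -0.003, 0.669, 0.0, 0.0, 0.001] rows>= 2.1
--
```

Call:
step_arm:
  steps:
    - [0.5,0.002,-0.003,0.25,0,0,0]
    - [0.5,0.002,-0.003,0.5,0,0,0]
    - [0.5,0.002,-0.003,0.62,0,0,0]
    - [0.5,0.002,-0.003,0.69,0,0,0]
    - [0.5,0.002,-0.003,0.71,0,0,0]
    - [0.5,0.002,-0.003,0.71,0,0,0]
    - [0.5,0.002,-0.003,0.71,0,0,0]

```text
time: 25.25
ee_pos: [568.1, -160.1, 52.8]
eef_rot: [2.39, 2.037, 0.002]
force: [0.1, -0.1, -0.7]
opening: 52.9
grasp_force: 42.6
```

Run:
```python
from h import *
place(-.5,49.4)
```

```text
[ 568.1 -160.1   52.8]
   [0.001, -0.004, 0.017, 0.004, 0.0, 0.0] rows>= 0.1
--
```

Next is E (648,224.5); I'll go via D's neighbourhood after the release.

Call:
step_arm:
  steps:
    - [0.5,0.001,-0.004,0.01,0,0,0]
    - [0.5,0.001,-0.004,0.017,0,0,0]
    - [0.5,0.001,-0.004,0.017,0,0,0]
    - [0.5,0.001,-0.004,0.017,0,0,0]

```text
time: 25.75
ee_pos: [566.7, -159.5, 49.2]
eef_rot: [-2.391, -2.038, -0.001]
force: [-2.4, 1.6, 6.4]
opening: 52.4
grasp_force: 43.3
```

Call:
step_arm:
  steps:
    - [0.8,0,0,0,0,0,0]
    - [0.8,0,0,0,0,0,0]
    - [0.8,0,0,0,0,0,0]
    - [0.8,0,0,-0.3,0,0,0]
    - [0.8,0,0,-0.6,0,0,0]
    - [0.8,0,0,-0.8,0,0,0]
    - [0.8,0,0,-0.8,0,0,0]
    - [0.8,0,0,-0.8,0,0,0]

```text
time: 26.75
ee_pos: [566.0, -159.1, 207.6]
eef_rot: [-2.39, -2.038, 0.0]
force: [-0.4, -0.0, 0.3]
opening: 68.4
grasp_force: 0.0
```

Run:
```python
from h import *
o=arm.get_obs();print(o['ee_pos'],o['force'].round(1))
s=arm.snapshot('wrist');print(cass(s,o,(567,-160),61)[:1])
t=arm.snapshot('top');print([c for c in cass(t,None,(648,224))])
plan([((648,224.5,150),tool(-81))])
```

```text
[ 566.01285971 -159.13512191  207.64736394] [-0.4 -0.   0.3]
[((566.8, -159.2, 68.3, 53.7, 80.9), 0.62)]
[((647.1, 223.7, 62.8, 48.5, 9.2), 0.52), ((518.9, 257.9, 75.4, 57.6, 32.8), 0.52), ((435.8, 339.8, 70.3, 57.1, -24.8), 0.59), ((592.4, -142.2, 17.6, 10.3, -2.8), 0.59), ((701.1, -144.4, 474.9, 258.3, -46.4), 0.4)]
   [0.653, 0.034, 0.095, -0.001, 0.001, 0.799] rows>= 2.2
   [0.611, -0.234, 0.095, -0.001, 0.001, 0.799] rows>= 2.2
   [0.463, -0.462, 0.095, -0.001, 0.001, 0.799] rows>= 2.2
--
```

D has been knocked, as warned: it is now at about (519,258). I'll carry on to E.

Call:
step_arm:
  steps:
    - [1,0.653,0.034,0.05,0,0,0.799]
    - [1,0.653,0.034,0.05,0,0,0.799]
    - [1,0.653,0.034,0.05,0,0,0.799]
    - [1,0.653,0.034,0.05,0,0,0.799]

```text
time: 27.45
ee_pos: [593.6, -30.7, 197.2]
eef_rot: [-2.76, -1.501, 0.003]
force: [-0.4, 0.2, 0.6]
opening: 85.6
grasp_force: 0.0
```

Call:
step_arm:
  steps:
    - [1,0.611,-0.234,0.1,0,0,0.799]
    - [1,0.611,-0.234,0.1,0,0,0.799]
    - [1,0.611,-0.234,0.1,0,0,0.799]
    - [1,0.611,-0.234,0.1,0,0,0.799]

```text
time: 27.95
ee_pos: [621.2, 95.4, 177.7]
eef_rot: [3.011, 0.892, -0.002]
force: [-0.2, -0.4, -0.3]
opening: 85.4
grasp_force: 0.0
```

Call:
step_arm:
  steps:
    - [1,0.463,-0.462,0.13,0,0,0.799]
    - [1,0.463,-0.462,0.13,0,0,0.799]
    - [1,0.463,-0.462,0.13,0,0,0.799]
    - [1,0.463,-0.462,0.13,0,0,0.799]
    - [1,0.463,-0.462,0.13,0,0,0.799]
    - [1,0.463,-0.462,0.13,0,0,0.799]

```text
time: 28.7
ee_pos: [649.3, 221.8, 153.1]
eef_rot: [-3.132, -0.242, -0.001]
force: [-0.5, -0.1, 0.0]
opening: 85.4
grasp_force: 0.0
```

Run:
```python
from h import *
look((648,224.5),'w6')
```

```text
[649.3 221.8 153.1] [((651.6, 225.3, 69.5, 55.3, 9.2), 0.67), ((524.5, 259.9, 71.9, 57.4, 28.7), 0.79)]
tool y now -81.2 want -80.8
   [0.014, -0.01, 0.414, -0.001, -0.001, -0.01] rows>= 1.3
--
   [0.0, 0.0, 0.365, 0.0, 0.0, 0.0] rows>= 1.2
--
```

View pics/w6.png

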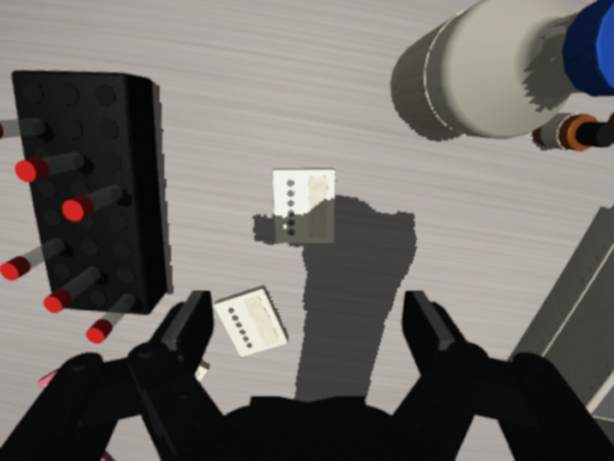

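White cassette E is at (304,205), with the rack and bottle well clear of the fingers.

Call:
step_arm:
  steps:
    - [1,0.014,-0.01,0.3,0,0,0]
    - [1,0.014,-0.01,0.55,0,0,0]
    - [1,0.014,-0.01,0.7,0,0,0]
    - [1,0.014,-0.01,0.783,0,0,0]
    - [1,0.014,-0.01,0.783,0,0,0]
    - [1,0.014,-0.01,0.783,0,0,0]

```text
time: 29.55
ee_pos: [652.5, 226.7, -2.6]
eef_rot: [-3.131, -0.246, -0.004]
force: [-0.4, -0.4, 0.6]
opening: 85.3
grasp_force: 0.0
```

Call:
step_arm:
  steps:
    - [0.5,0,0,0,0,0,0]
    - [0.5,0,0,0,0,0,0]
    - [0.5,0,0,0,0,0,0]
    - [0.5,0,0,0,0,0,0]

```text
time: 30.05
ee_pos: [652.0, 226.9, -2.9]
eef_rot: [-3.131, -0.246, -0.003]
force: [-1.4, 0.2, 5.8]
opening: 52.6
grasp_force: 42.9
```

Call:
step_arm:
  steps:
    - [0.5,0,0,-0.2,0,0,0]
    - [0.5,0,0,-0.5,0,0,0]
    - [0.5,0,0,-0.8,0,0,0]
    - [0.5,0,0,-1,0,0,0]
    - [0.5,0,0,-1,0,0,0]

```text
time: 30.68
ee_pos: [653.2, 226.8, 199.9]
eef_rot: [-3.129, -0.246, -0.01]
force: [0.2, 0.5, -0.4]
opening: 52.5
grasp_force: 42.4
```

Run:
```python
from h import *
held()
plan([((567.5,-160.5,195),tool(-9.1))])
```

```text
held p 0.84 x [-33.   33.5] y [-26.2  25.6] z -12.9 rect [array([-77.2,  -0.8]), array([222.6, 141.2]), np.float64(0.3)]
   [-0.238, 0.616, 0.0, -0.001, 0.0, -0.799] rows>= 2.2
   [-0.468, 0.466, 0.001, -0.001, 0.0, -0.799] rows>= 2.2
   [-0.617, 0.236, 0.001, -0.001, 0.0, -0.799] rows>= 2.2
--
```

Call:
step_arm:
  steps:
    - [0.5,-0.238,0.616,0,0,0,-0.799]
    - [0.5,-0.238,0.616,0,0,0,-0.799]
    - [0.5,-0.238,0.616,0,0,0,-0.799]
    - [0.5,-0.238,0.616,0,0,0,-0.799]

```text
time: 31.28
ee_pos: [622.5, 96.4, 194.2]
eef_rot: [-3.013, -0.887, 0.004]
force: [0.5, 0.5, 0.5]
opening: 52.7
grasp_force: 42.4
```

Call:
step_arm:
  steps:
    - [0.5,-0.468,0.466,0,0,0,-0.799]
    - [0.5,-0.468,0.466,0,0,0,-0.799]
    - [0.5,-0.468,0.466,0,0,0,-0.799]
    - [0.5,-0.468,0.466,0,0,0,-0.799]

```text
time: 31.78
ee_pos: [595.4, -31.1, 194.7]
eef_rot: [-2.762, -1.495, 0.002]
force: [0.9, 0.3, -0.6]
opening: 52.7
grasp_force: 42.4
```

Call:
step_arm:
  steps:
    - [0.5,-0.617,0.236,0,0,0,-0.799]
    - [0.5,-0.617,0.236,0,0,0,-0.799]
    - [0.5,-0.617,0.236,0,0,0,-0.799]
    - [0.5,-0.617,0.236,0,0,0,-0.799]
    - [0.5,-0.617,0.236,0,0,0,-0.799]
    - [0.5,-0.617,0.236,0,0,0,-0.799]
    - [0.5,-0.617,0.236,0,0,0,-0.799]

```text
time: 32.65
ee_pos: [568.2, -159.7, 195.6]
eef_rot: [-2.389, -2.04, 0.0]
force: [-0.4, -0.1, -0.5]
opening: 52.6
grasp_force: 42.4
```

Run:
```python
from h import *
held();place(.2,62)
```

```text
held p 0.59 x [-32.7  34. ] y [-26.3  25.7] z -12.9 rect [array([-52.9,   1.6]), array([180.1, 124.2]), np.float64(11.2)]
[ 568.  -160.2  195.7]
   [-0.002, -0.004, 0.668, 0.0, 0.0, 0.001] rows>= 2.1
--
```

Call:
step_arm:
  steps:
    - [0.5,-0.003,-0.004,0.25,0,0,0]
    - [0.5,-0.003,-0.004,0.5,0,0,0]
    - [0.5,-0.003,-0.004,0.62,0,0,0]
    - [0.5,-0.003,-0.004,0.67,0,0,0]
    - [0.5,-0.003,-0.004,0.67,0,0,0]
    - [0.5,-0.003,-0.004,0.67,0,0,0]
    - [0.5,-0.003,-0.004,0.67,0,0,0]

```text
time: 33.62
ee_pos: [567.8, -161.4, 62.9]
eef_rot: [2.39, 2.037, 0.002]
force: [0.1, -0.5, -0.2]
opening: 52.7
grasp_force: 42.4
```

Run:
```python
from h import *
place(.5,58.2)
```

```text
[ 567.8 -161.4   62.9]
   [0.003, -0.004, 0.024, 0.004, 0.0, 0.0] rows>= 0.1
--
```

Call:
step_arm:
  steps:
    - [0.5,0.003,-0.003,0.015,0,0,0]
    - [0.5,0.003,-0.003,0.023,0,0,0]
    - [0.5,0.003,-0.003,0.023,0,0,0]
    - [0.5,0.003,-0.003,0.023,0,0,0]

```text
time: 34.12
ee_pos: [566.6, -160.4, 58.0]
eef_rot: [-2.39, -2.038, -0.001]
force: [-2.8, 2.0, 8.3]
opening: 52.9
grasp_force: 43.3
```

Call:
step_arm:
  steps:
    - [0.8,0,0,0,0,0,0]
    - [0.8,0,0,0,0,0,0]
    - [0.8,0,0,0,0,0,0]
    - [0.8,0,0,-0.3,0,0,0]
    - [0.8,0,0,-0.6,0,0,0]
    - [0.8,0,0,-0.75,0,0,0]
    - [0.8,0,0,-0.75,0,0,0]
    - [0.8,0,0,-0.75,0,0,0]

```text
time: 35.12
ee_pos: [565.8, -160.2, 206.1]
eef_rot: [-2.39, -2.037, 0.001]
force: [0.4, 0.4, -0.4]
opening: 68.4
grasp_force: 0.0
```

Run:
```python
from h import *
o=arm.get_obs();print(o['ee_pos'],o['force'].round(1))
s=arm.snapshot('wrist');print(cass(s,o,(567,-160),71)[:1])
t=arm.snapshot('top');print([c for c in cass(t,None,(520,258))])
plan([((522,259,150),tool(-61))])
```

```text
[ 565.78452089 -160.18275541  206.05087912] [ 0.4  0.4 -0.4]
[((566.3, -159.4, 70.1, 53.9, 82.6), 0.9)]
[((521.4, 259.7, 68.5, 54.9, 26.0), 0.81), ((435.4, 339.7, 66.8, 53.0, -24.8), 0.75), ((586.2, -138.6, 41.0, 13.0, -20.9), 0.42)]
   [0.679, -0.182, 0.093, -0.001, 0.001, 0.577] rows>= 2.3
   [0.594, -0.376, 0.093, -0.001, 0.001, 0.577] rows>= 2.3
   [0.455, -0.536, 0.093, -0.001, 0.001, 0.577] rows>= 2.3
--
```

Call:
step_arm:
  steps:
    - [1,0.679,-0.182,0.05,0,0,0.597]
    - [1,0.679,-0.182,0.05,0,0,0.597]
    - [1,0.679,-0.182,0.05,0,0,0.597]
    - [1,0.679,-0.182,0.05,0,0,0.597]

```text
time: 35.83
ee_pos: [551.8, -19.6, 196.5]
eef_rot: [-2.676, -1.646, 0.002]
force: [0.4, -0.9, -0.4]
opening: 85.2
grasp_force: 0.0
```

Call:
step_arm:
  steps:
    - [1,0.594,-0.376,0.1,0,0,0.597]
    - [1,0.594,-0.376,0.1,0,0,0.597]
    - [1,0.594,-0.376,0.1,0,0,0.597]
    - [1,0.594,-0.376,0.1,0,0,0.597]

```text
time: 36.33
ee_pos: [539.4, 118.3, 176.9]
eef_rot: [2.9, 1.205, -0.001]
force: [-0.4, 0.4, -0.5]
opening: 85.6
grasp_force: 0.0
```

Call:
step_arm:
  steps:
    - [1,0.455,-0.536,0.13,0,0,0.597]
    - [1,0.455,-0.536,0.13,0,0,0.597]
    - [1,0.455,-0.536,0.13,0,0,0.597]
    - [1,0.455,-0.536,0.13,0,0,0.597]
    - [1,0.455,-0.536,0.13,0,0,0.597]
    - [1,0.455,-0.536,0.13,0,0,0.597]

```text
time: 37.08
ee_pos: [528.4, 256.7, 151.8]
eef_rot: [3.055, 0.732, 0.001]
force: [-0.2, -0.2, 0.1]
opening: 85.2
grasp_force: 0.0
```

Run:
```python
from h import *
look((521,259))
```

```text
[528.4 256.7 151.8] [((523.6, 260.0, 69.5, 54.2, 28.9), 0.68), ((438.2, 338.6, 73.3, 55.4, -24.2), 0.69)]
tool y now -63.1 want -61.1
   [-0.015, -0.02, 0.408, 0.0, -0.001, -0.062] rows>= 1.3
--
   [0.0, 0.0, 0.365, 0.0, 0.0, 0.0] rows>= 1.2
--
```

Call:
step_arm:
  steps:
    - [1,-0.015,-0.02,0.3,0,0,-0.05]
    - [1,-0.015,-0.02,0.55,0,0,-0.05]
    - [1,-0.015,-0.02,0.7,0,0,-0.05]
    - [1,-0.015,-0.02,0.773,0,0,-0.05]
    - [1,-0.015,-0.02,0.773,0,0,-0.05]
    - [1,-0.015,-0.02,0.773,0,0,-0.05]

```text
time: 37.92
ee_pos: [523.9, 261.9, -2.1]
eef_rot: [-3.043, -0.777, -0.004]
force: [0.7, 0.7, 0.0]
opening: 85.4
grasp_force: 0.0
```

Call:
step_arm:
  steps:
    - [0.5,0,0,0,0,0,0]
    - [0.5,0,0,0,0,0,0]
    - [0.5,0,0,0,0,0,0]
    - [0.5,0,0,0,0,0,0]

```text
time: 38.42
ee_pos: [523.4, 262.0, -2.3]
eef_rot: [-3.043, -0.778, -0.002]
force: [-1.1, 0.1, 6.1]
opening: 53.1
grasp_force: 41.7
```

Call:
step_arm:
  steps:
    - [0.5,0,0,-0.2,0,0,0]
    - [0.5,0,0,-0.5,0,0,0]
    - [0.5,0,0,-0.8,0,0,0]
    - [0.5,0,0,-1,0,0,0]
    - [0.5,0,0,-1,0,0,0]
    - [0.5,0,0,-1,0,0,0]

```text
time: 39.17
ee_pos: [522.1, 261.6, 196.0]
eef_rot: [-3.043, -0.778, 0.002]
force: [-0.2, 0.7, -0.4]
opening: 52.8
grasp_force: 43.0
```

Run:
```python
from h import *
held()
plan([((567.2,-160.5,197),tool(-9.1))])
```

```text
held p 0.96 x [-34.7  32.6] y [-26.4  25.7] z -12.3 rect [array([-95.2,  -0.3]), array([257.2, 138.7]), np.float64(1.2)]
   [-0.271, 0.653, -0.002, -0.001, 0.002, -0.58] rows>= 2.3
   [-0.454, 0.542, -0.002, -0.001, 0.002, -0.58] rows>= 2.3
   [-0.595, 0.381, -0.003, -0.001, 0.002, -0.58] rows>= 2.3
--
```

Call:
step_arm:
  steps:
    - [0.5,-0.271,0.653,0,0,0,-0.58]
    - [0.5,-0.271,0.653,0,0,0,-0.58]
    - [0.5,-0.271,0.653,0,0,0,-0.58]
    - [0.5,-0.271,0.653,0,0,0,-0.58]

```text
time: 39.78
ee_pos: [537.7, 119.8, 195.7]
eef_rot: [-2.893, -1.224, 0.002]
force: [1.1, 0.8, -0.1]
opening: 52.7
grasp_force: 43.0
```

Call:
step_arm:
  steps:
    - [0.5,-0.454,0.542,0,0,0,-0.58]
    - [0.5,-0.454,0.542,0,0,0,-0.58]
    - [0.5,-0.454,0.542,0,0,0,-0.58]
    - [0.5,-0.454,0.542,0,0,0,-0.58]

```text
time: 40.28
ee_pos: [553.1, -18.9, 196.0]
eef_rot: [-2.673, -1.65, 0.001]
force: [0.3, 0.5, 0.9]
opening: 52.8
grasp_force: 43.0
```

Call:
step_arm:
  steps:
    - [0.5,-0.595,0.381,0,0,0,-0.58]
    - [0.5,-0.595,0.381,0,0,0,-0.58]
    - [0.5,-0.595,0.381,0,0,0,-0.58]
    - [0.5,-0.595,0.381,0,0,0,-0.58]
    - [0.5,-0.595,0.381,0,0,0,-0.58]
    - [0.5,-0.595,0.381,0,0,0,-0.58]
    - [0.5,-0.595,0.381,0,0,0,-0.58]

```text
time: 41.15
ee_pos: [568.2, -158.6, 196.5]
eef_rot: [-2.389, -2.04, -0.001]
force: [0.5, 0.1, -0.2]
opening: 52.7
grasp_force: 43.0
```

Run:
```python
from h import *
held();place(-.9,72.5)
```

```text
held p 0.94 x [-33.7  32.9] y [-26.2  25.5] z -12.3 rect [array([-57.6,  -7.9]), array([ 96.7, 185. ]), np.float64(80.3)]
[ 568.1 -159.4  196.6]
   [-0.001, -0.004, 0.62, 0.0, -0.001, 0.001] rows>= 2.0
--
```

Call:
step_arm:
  steps:
    - [0.5,-0.002,-0.004,0.25,0,0,0]
    - [0.5,-0.002,-0.004,0.45,0,0,0]
    - [0.5,-0.002,-0.004,0.57,0,0,0]
    - [0.5,-0.002,-0.004,0.62,0,0,0]
    - [0.5,-0.002,-0.004,0.62,0,0,0]
    - [0.5,-0.002,-0.004,0.62,0,0,0]
    - [0.5,-0.002,-0.004,0.62,0,0,0]

```text
time: 42.12
ee_pos: [567.9, -160.5, 73.6]
eef_rot: [2.39, 2.037, 0.002]
force: [0.1, -0.0, -0.4]
opening: 53.1
grasp_force: 43.0
```

Run:
```python
from h import *
place(-.6,68.9)
```

```text
[ 567.9 -160.5   73.6]
   [0.004, -0.004, 0.024, 0.004, 0.0, -0.001] rows>= 0.1
--
```

Call:
step_arm:
  steps:
    - [0.5,0.003,-0.003,0.015,0,0,0]
    - [0.5,0.003,-0.003,0.023,0,0,0]
    - [0.5,0.003,-0.003,0.023,0,0,0]
    - [0.5,0.003,-0.003,0.023,0,0,0]

```text
time: 42.62
ee_pos: [566.7, -159.5, 68.7]
eef_rot: [-2.391, -2.037, -0.001]
force: [-2.6, 0.9, 6.6]
opening: 52.6
grasp_force: 43.7
```

Call:
step_arm:
  steps:
    - [0.8,0,0,0,0,0,0]
    - [0.8,0,0,0,0,0,0]
    - [0.8,0,0,0,0,0,0]
    - [0.8,0,0,-0.3,0,0,0]
    - [0.8,0,0,-0.6,0,0,0]
    - [0.8,0,0,-0.7,0,0,0]
    - [0.8,0,0,-0.7,0,0,0]
    - [0.8,0,0,-0.7,0,0,0]

```text
time: 43.62
ee_pos: [565.6, -159.1, 206.1]
eef_rot: [-2.389, -2.036, 0.003]
force: [0.1, -0.5, -1.2]
opening: 68.2
grasp_force: 0.0
```

Run:
```python
from h import *
o=arm.get_obs();print(o['ee_pos'],o['force'].round(1))
s=arm.snapshot('wrist');print(cass(s,o,(567,-160),81)[:1])
t=arm.snapshot('top');print([c for c in cass(t,None,(436,340))])
plan([((437,339.5,150),tool(65))])
```

```text
[ 565.63142348 -159.14155727  206.14676167] [ 0.1 -0.5 -1.2]
[((566.8, -159.3, 71.4, 53.7, 80.9), 0.66)]
[((435.4, 337.9, 66.4, 57.4, -26.7), 0.84), ((702.2, -144.0, 477.9, 257.7, -47.4), 0.49)]
   [0.787, -0.344, 0.095, -0.002, -0.001, -0.824] rows>= 2.8
   [0.859, 0.016, 0.094, -0.002, -0.001, -0.824] rows>= 2.8
   [0.773, 0.374, 0.094, -0.002, -0.001, -0.824] rows>= 2.8
--
```

Call:
step_arm:
  steps:
    - [1,0.787,-0.344,0.05,0,0,-0.824]
    - [1,0.787,-0.344,0.05,0,0,-0.824]
    - [1,0.787,-0.344,0.05,0,0,-0.824]
    - [1,0.787,-0.344,0.05,0,0,-0.824]

```text
time: 44.32
ee_pos: [522.5, 10.8, 196.9]
eef_rot: [-1.889, -2.507, 0.0]
force: [-0.1, 0.3, -0.6]
opening: 85.2
grasp_force: 0.0
```

Call:
step_arm:
  steps:
    - [1,0.859,0.016,0.1,0,0,-0.824]
    - [1,0.859,0.016,0.1,0,0,-0.824]
    - [1,0.859,0.016,0.1,0,0,-0.824]
    - [1,0.859,0.016,0.1,0,0,-0.824]

```text
time: 44.82
ee_pos: [479.7, 175.7, 177.0]
eef_rot: [-1.312, -2.853, 0.001]
force: [0.3, -0.6, -0.1]
opening: 85.5
grasp_force: 0.0
```

Call:
step_arm:
  steps:
    - [1,0.773,0.374,0.13,0,0,-0.824]
    - [1,0.773,0.374,0.13,0,0,-0.824]
    - [1,0.773,0.374,0.13,0,0,-0.824]
    - [1,0.773,0.374,0.13,0,0,-0.824]
    - [1,0.773,0.374,0.13,0,0,-0.824]
    - [1,0.773,0.374,0.13,0,0,-0.824]
    - [1,0.773,0.374,0.13,0,0,-0.824]

```text
time: 45.7
ee_pos: [438.6, 337.9, 152.1]
eef_rot: [0.683, 3.066, 0.0]
force: [-0.3, 0.3, -0.9]
opening: 85.3
grasp_force: 0.0
```

Run:
```python
from h import *
look((436,339),'w7')
```

```text
[438.6 337.9 152.1] [((434.9, 340.1, 69.8, 54.3, -23.5), 0.84)]
tool y now 64.9 want 66.5
   [0.018, 0.0, 0.411, 0.001, 0.001, -0.052] rows>= 1.3
--
   [0.0, 0.0, 0.365, 0.0, 0.0, 0.0] rows>= 1.2
--
```

View pics/w7.png

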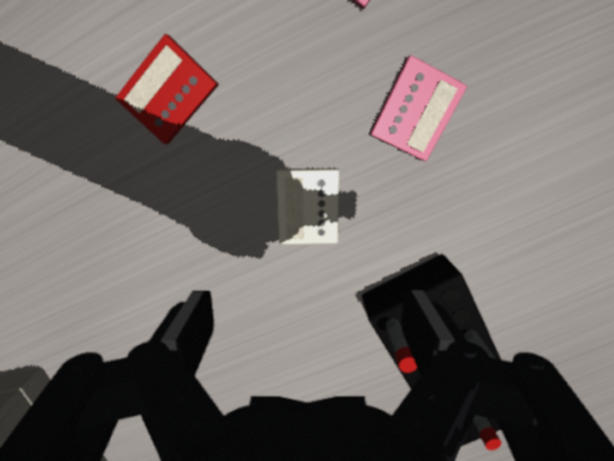

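White cassette A is at (308,207). The red (167,90) and pink (418,107) ones are left alone, and the rack end is clear of the fingers.

Call:
step_arm:
  steps:
    - [1,0.018,0,0.3,0,0,-0.02]
    - [1,0.018,0,0.55,0,0,-0.02]
    - [1,0.018,0,0.7,0,0,-0.02]
    - [1,0.018,0,0.776,0,0,-0.02]
    - [1,0.018,0,0.776,0,0,-0.02]
    - [1,0.018,0,0.776,0,0,-0.02]

```text
time: 46.55
ee_pos: [435.4, 341.4, -2.0]
eef_rot: [0.663, 3.069, 0.003]
force: [0.4, -0.7, 0.2]
opening: 85.4
grasp_force: 0.0
```

Call:
step_arm:
  steps:
    - [0.5,0,0,0,0,0,0]
    - [0.5,0,0,0,0,0,0]
    - [0.5,0,0,0,0,0,0]
    - [0.5,0,0,0,0,0,0]

```text
time: 47.05
ee_pos: [434.9, 341.2, -2.1]
eef_rot: [0.663, 3.07, 0.002]
force: [-1.5, -0.4, 6.2]
opening: 52.7
grasp_force: 41.6
```

Call:
step_arm:
  steps:
    - [0.5,0,0,-0.2,0,0,0]
    - [0.5,0,0,-0.5,0,0,0]
    - [0.5,0,0,-0.8,0,0,0]
    - [0.5,0,0,-1,0,0,0]
    - [0.5,0,0,-1,0,0,0]
    - [0.5,0,0,-1,0,0,0]

```text
time: 47.8
ee_pos: [433.8, 340.4, 196.2]
eef_rot: [-0.663, -3.07, 0.001]
force: [-0.7, -0.5, -1.3]
opening: 52.6
grasp_force: 43.0
```

Run:
```python
from h import *
held()
plan([((567.2,-160.5,199),tool(-9.1))])
```

```text
held p 0.64 x [-34.2  32.1] y [-25.5  25.7] z -12.0 rect [array([-2., -0.]), array([54.3, 69. ]), np.float64(90.0)]
   [-0.547, -0.668, -0.005, -0.002, 0.001, 0.83] rows>= 2.8
   [-0.778, -0.375, -0.006, -0.002, 0.001, 0.83] rows>= 2.8
   [-0.863, -0.013, -0.006, -0.002, 0.001, 0.83] rows>= 2.8
--
```

Call:
step_arm:
  steps:
    - [0.5,-0.547,-0.668,0,0,0,0.83]
    - [0.5,-0.547,-0.668,0,0,0,0.83]
    - [0.5,-0.547,-0.668,0,0,0,0.83]
    - [0.5,-0.547,-0.668,0,0,0,0.83]

```text
time: 48.4
ee_pos: [479.3, 169.3, 195.5]
eef_rot: [-1.321, -2.85, 0.005]
force: [-0.0, 0.4, -0.4]
opening: 53.1
grasp_force: 43.0
```

Call:
step_arm:
  steps:
    - [0.5,-0.778,-0.375,0,0,0,0.83]
    - [0.5,-0.778,-0.375,0,0,0,0.83]
    - [0.5,-0.778,-0.375,0,0,0,0.83]
    - [0.5,-0.778,-0.375,0,0,0,0.83]

```text
time: 48.9
ee_pos: [523.8, 3.6, 195.8]
eef_rot: [1.902, 2.5, -0.004]
force: [-0.1, 0.1, -1.0]
opening: 52.6
grasp_force: 43.0
```

Call:
step_arm:
  steps:
    - [0.5,-0.863,-0.013,0,0,0,0.83]
    - [0.5,-0.863,-0.013,0,0,0,0.83]
    - [0.5,-0.863,-0.013,0,0,0,0.83]
    - [0.5,-0.863,-0.013,0,0,0,0.83]
    - [0.5,-0.863,-0.013,0,0,0,0.83]
    - [0.5,-0.863,-0.013,0,0,0,0.83]
    - [0.5,-0.863,-0.013,0,0,0,0.83]

```text
time: 49.78
ee_pos: [568.3, -158.0, 196.6]
eef_rot: [-2.387, -2.041, -0.001]
force: [-1.1, 0.5, -1.0]
opening: 52.7
grasp_force: 43.0
```

Run:
```python
from h import *
held();place(-.9,83)
```

```text
held p 0.87 x [-34.6  32. ] y [-26.2  25.6] z -12.0 rect [array([-60.3,  10.5]), array([187.4, 101. ]), np.float64(8.7)]
[ 568.3 -158.8  196.8]
   [-0.004, -0.004, 0.569, 0.0, -0.001, 0.003] rows>= 1.8
--
```

Call:
step_arm:
  steps:
    - [0.5,-0.003,-0.004,0.25,0,0,0]
    - [0.5,-0.003,-0.004,0.42,0,0,0]
    - [0.5,-0.003,-0.004,0.53,0,0,0]
    - [0.5,-0.003,-0.004,0.57,0,0,0]
    - [0.5,-0.003,-0.004,0.57,0,0,0]
    - [0.5,-0.003,-0.004,0.57,0,0,0]
    - [0.5,-0.003,-0.004,0.57,0,0,0]

```text
time: 50.75
ee_pos: [567.9, -160.3, 83.7]
eef_rot: [2.389, 2.038, 0.002]
force: [-0.3, 0.2, 0.3]
opening: 53.1
grasp_force: 42.9
```

Run:
```python
from h import *
place(-1.1,79.1)
```

```text
[ 567.9 -160.3   83.7]
   [0.005, -0.004, 0.023, 0.004, 0.0, 0.001] rows>= 0.1
--
```

Call:
step_arm:
  steps:
    - [0.5,0.004,-0.003,0.015,0,0,0]
    - [0.5,0.004,-0.003,0.023,0,0,0]
    - [0.5,0.004,-0.003,0.023,0,0,0]
    - [0.5,0.004,-0.003,0.023,0,0,0]

```text
time: 51.25
ee_pos: [566.9, -159.0, 79.0]
eef_rot: [-2.39, -2.038, -0.001]
force: [-2.1, 1.5, 6.9]
opening: 52.5
grasp_force: 43.8
```

Call:
step_arm:
  steps:
    - [0.8,0,0,0,0,0,0]
    - [0.8,0,0,0,0,0,0]
    - [0.8,0,0,0,0,0,0]
    - [0.8,0,0,-0.3,0,0,0]
    - [0.8,0,0,-0.6,0,0,0]
    - [0.8,0.2,0,-0.9,0,0,0]
    - [0.8,0.2,0,-0.9,0,0,0]
    - [0.8,0.2,0,-0.9,0,0,0]

```text
time: 52.25
ee_pos: [573.0, -119.3, 258.0]
eef_rot: [2.389, 2.04, 0.001]
force: [-0.6, -0.7, -0.3]
opening: 68.5
grasp_force: 0.0
```

Run:
```python
from h import *
o=arm.get_obs();print(o['ee_pos'],o['force'].round(1))
s=arm.snapshot('wrist');print(cass(s,o,(567,-160),91)[:1]);save(s,'w8',crop=(100,60,320,240),k=2.2)
t=arm.snapshot('top');print([c for c in cass(t,None,(436,340))])
```

```text
[ 573.03811909 -119.34280645  257.98308507] [-0.6 -0.7 -0.3]
[((567.6, -159.3, 68.0, 54.9, 81.0), 0.72)]
[]
```

View pics/w8.png

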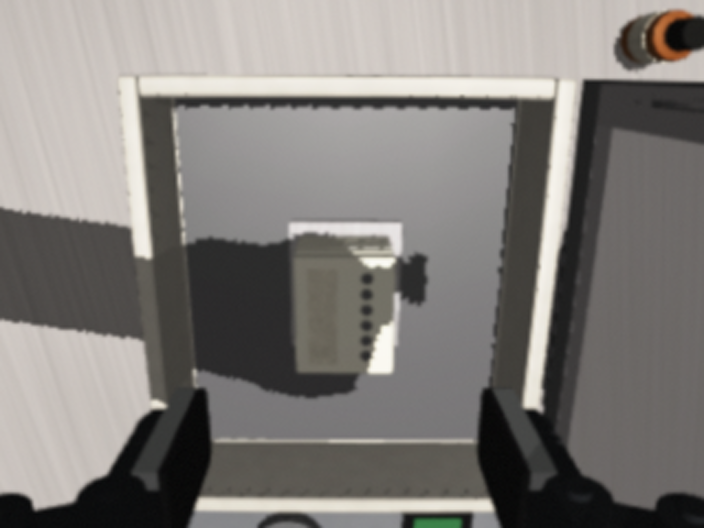

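The pile is neat, at picture (343,315): centre (567.6,-159.3) at 81°. All five are on it and no white cassette is left on the bench. Next I'll close the lid.

Run:
```python
from h import *
M=tool(-9.1)
plan([((573,-119,405),M),((728.7,-187,400),M),((728.9,-187.1,295.3),M)])
s=arm.snapshot('scene')
for m in arm.mark_of(s,'lid_handle'): print(m['p'],at_depth(s,[m['centre']]))
P=at_depth(s,np.c_[np.mgrid[0:512,0:384].reshape(2,-1).T]);u=np.array([np.cos(np.radians(-9.1)),np.sin(np.radians(-9.1))])
t=(P[:,:2]-[676,-178])@u;w=(P[:,:2]-[676,-178])@UY
k=(t>40)&(t<75)&(P[:,2]>285)&(P[:,2]<325)&(abs(w)<60);print(k.sum(),np.median(t[k]),np.median(P[k],0),P[k].max(0))
```

```text
[0.008, 0.001, -0.743, -0.006, 0.002, -0.002] rows>= 2.4
--
   [-0.213, 0.822, 0.025, 0.0, 0.0, 0.0] rows>= 2.7
--
   [0.0, 0.001, 0.523, 0.0, 0.0, 0.0] rows>= 1.7
--
0.86 [[ 687.54559743 -200.54444055  261.74720399]]
265 56.72607842969922 [ 731.40959126 -187.08575771  306.1229994 ] [ 742.90708623 -130.65861855  309.81153346]
```

Call:
step_arm:
  steps:
    - [0.26,0,0,-0.35,0,0,0]
    - [0.26,0,0,-0.74,0,0,0]
    - [0.26,0,0,-0.74,0,0,0]
    - [0.26,0,0,-0.74,0,0,0]

```text
time: 53.05
ee_pos: [573.7, -120.6, 407.3]
eef_rot: [2.389, 2.036, 0.003]
force: [-0.0, 0.3, -0.5]
opening: 22.2
grasp_force: 0.0
```

Call:
step_arm:
  steps:
    - [0.26,-0.213,0.822,0,0,0,0]
    - [0.26,-0.213,0.822,0,0,0,0]
    - [0.26,-0.213,0.822,0,0,0,0]
    - [0.26,-0.213,0.822,0,0,0,0]
    - [0.26,-0.213,0.822,0,0,0,0]
    - [0.26,-0.213,0.822,0,0,0,0]

```text
time: 53.8
ee_pos: [727.9, -187.5, 406.6]
eef_rot: [-2.39, -2.038, -0.001]
force: [-0.0, 0.0, 0.4]
opening: 22.2
grasp_force: 0.0
```

Run:
```python
from h import *
print(arm.get_obs()['ee_pos']);plan([((728.9,-187.1,296),tool(-9.1))])
s=arm.snapshot('wrist');save(s,'w9',k=1.2)
```

```text
[ 727.94671379 -187.50547259  406.55099825]
   [0.002, 0.004, 0.553, 0.001, -0.002, 0.0] rows>= 1.8
--
```

View pics/w9.png

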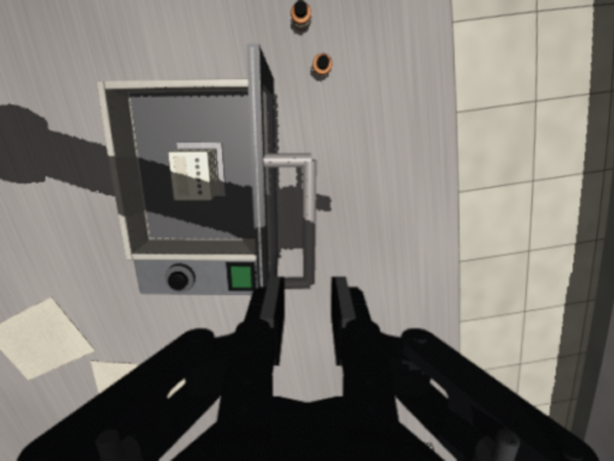

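The bar, at column 309, lies midway between the fingers, with the left finger over the gap behind the lid.

Call:
step_arm:
  steps:
    - [0.26,0.002,0.003,0.2,0,0,0]
    - [0.26,0.002,0.003,0.4,0,0,0]
    - [0.26,0.002,0.003,0.5,0,0,0]
    - [0.26,0.002,0.003,0.55,0,0,0]
    - [0.26,0.002,0.003,0.55,0,0,0]

```text
time: 54.48
ee_pos: [729.5, -187.5, 296.8]
eef_rot: [2.39, 2.038, 0.001]
force: [-0.6, 0.1, 0.5]
opening: 22.1
grasp_force: 0.0
```

Call:
step_arm:
  steps:
    - [0,0,0,0,0,0,0]
    - [0,0,0,0,0,0,0]
    - [0,0,0,0,0,0,0]
  grip_force: 40

```text
time: 54.85
ee_pos: [729.9, -187.8, 297.8]
eef_rot: [2.389, 2.037, 0.002]
force: [-0.8, 0.1, 5.3]
opening: 8.2
grasp_force: 39.4
```

Run:
```python
import numpy as np
a0=11.68;f=lambda p:np.array([-212.4*np.cos(np.radians(p+a0)),212.4*np.sin(np.radians(p+a0))])
for seg in ([93,88,82,76,70,65,60],[60,54,48,42,36,31,26],[26,20,14,9,5,2,0.5]):
    for p in seg[1:]: d=(f(p)-f(seg[0]))/200; print(p,round(d[0],3),round(-d[1],3))
    print()
```

```text
88 -0.091 -0.02
82 -0.201 -0.032
76 -0.312 -0.034
70 -0.423 -0.023
65 -0.514 -0.006
60 -0.603 0.019

54 -0.104 0.04
48 -0.202 0.091
42 -0.295 0.152
36 -0.381 0.223
31 -0.447 0.288
26 -0.507 0.359

20 -0.063 0.091
14 -0.117 0.189
9 -0.153 0.274
5 -0.177 0.344
2 -0.191 0.398
0.5 -0.198 0.425
```

Call:
step_arm:
  steps:
    - [0,0,-0.091,-0.02,0,0,0]
    - [0,0,-0.201,-0.032,0,0,0]
    - [0,0,-0.312,-0.034,0,0,0]
    - [0,0,-0.423,-0.023,0,0,0]
    - [0,0,-0.514,-0.006,0,0,0]
    - [0,0,-0.603,0.019,0,0,0]
    - [0,0,-0.603,0.019,0,0,0]

```text
time: 55.72
ee_pos: [609.4, -168.2, 293.2]
eef_rot: [-2.39, -2.038, -0.001]
force: [-4.3, 1.8, 6.3]
opening: 8.0
grasp_force: 42.2
```

Call:
step_arm:
  steps:
    - [0,0,-0.104,0.04,0,0,0]
    - [0,0,-0.202,0.091,0,0,0]
    - [0,0,-0.295,0.152,0,0,0]
    - [0,0,-0.295,0.152,0,0,0]

```text
time: 56.22
ee_pos: [550.6, -158.5, 261.1]
eef_rot: [-2.387, -2.036, 0.003]
force: [-4.1, 1.9, 1.0]
opening: 8.2
grasp_force: 42.6
```

Call:
step_arm:
  steps:
    - [0,0,-0.086,0.071,0,0,0]
    - [0,0,-0.152,0.136,0,0,0]
    - [0,0,-0.212,0.207,0,0,0]
    - [0,0,-0.275,0.298,0,0,0]
    - [0,0,-0.329,0.396,0,0,0]
    - [0,0,-0.365,0.481,0,0,0]
    - [0,0,-0.365,0.481,0,0,0]

```text
time: 57.1
ee_pos: [480.0, -147.1, 164.8]
eef_rot: [-2.389, -2.038, 0.002]
force: [-0.9, 2.2, -2.3]
opening: 7.8
grasp_force: 44.1
```

Call:
step_arm:
  steps:
    - [0,0,-0.024,0.07,0,0,0]
    - [0,0,-0.038,0.124,0,0,0]
    - [0,0,-0.042,0.14,0,0,0]
    - [0,0,-0.042,0.14,0,0,0]

```text
time: 57.6
ee_pos: [471.9, -145.7, 137.7]
eef_rot: [-2.389, -2.038, 0.0]
force: [-1.3, 5.4, -2.2]
opening: 8.1
grasp_force: 44.5
```

Call:
step_arm:
  steps:
    - [0.4,0,0,0,0,0,0]
    - [0.4,0,0,0,0,0,0]
    - [0.4,0,0,0,0,0,0]
    - [0.4,0,0,-0.2,0,0,0]
    - [0.4,0,0,-0.4,0,0,0]
    - [0.4,0,0,-0.4,0,0,0]

```text
time: 58.35
ee_pos: [473.7, -147.2, 220.5]
eef_rot: [2.387, 2.035, 0.007]
force: [-0.2, -0.3, -0.5]
opening: 34.3
grasp_force: 0.0
```

```bash
cat >> h.py <<'E'
def lidangle():
    s=arm.snapshot('scene');P=at_depth(s,np.c_[np.mgrid[0:512,0:384].reshape(2,-1).T]);u=np.array([UY[1],-UY[0]])
    d=P[:,:2]-[676,-178];t=d@u;w=d@UY
    for lo,hi in ((-25,-5),(-60,-40),(-110,-90),(-150,-120),(-195,-170),(-218,-205)):
        k=(t>lo)&(t<hi)&(abs(w)<118)&(abs(w)>60)&(P[:,2]>85)&(P[:,2]<135);print((lo,hi),k.sum(),np.median(P[k,2]).round(1),end=' ')
    print()
E
python3 - <<'E'
from h import *
lidangle();o=arm.get_obs();print(o['ee_pos'].round(1))
M=tool(-9.1);plan([((537.8,-155.9,218),M),((537.8,-155.9,120),M)])
E
```

```text
(-25, -5) 227 107.7 (-60, -40) 233 107.4 (-110, -90) 204 108.9 (-150, -120) 286 110.0 (-195, -170) 218 111.3 (-218, -205) 109 113.8 
[ 472.5 -146.6  218.8]
   [0.005, 0.33, 0.005, 0.006, -0.001, 0.001] rows>= 1.1
--
   [0.0, 0.0, 0.49, 0.0, 0.0, 0.0] rows>= 1.6
--
```

Lid ajar by roughly 1.5°, so I'll press it down with closed fingers.

Call:
step_arm:
  steps:
    - [0,0.005,0.33,0,0,0,0]
    - [0,0.005,0.33,0,0,0,0]
    - [0,0.005,0.33,0,0,0,0]
    - [0,0.005,0.33,0.3,0,0,0]
    - [0,0.005,0.33,0.45,0,0,0]
    - [0,0.005,0.33,0.5,0,0,0]
    - [0,0.005,0.33,0.5,0,0,0]

```text
time: 59.28
ee_pos: [536.6, -156.0, 118.0]
eef_rot: [-2.391, -2.038, 0.0]
force: [-0.2, 0.5, 0.2]
opening: -0.2
grasp_force: 0.0
```

Call:
step_arm:
  steps:
    - [0,0,0,0.02,0,0,0]
    - [0,0,0,0.04,0,0,0]
    - [0,0,0,0.05,0,0,0]
    - [0,0,0,0.05,0,0,0]

```text
time: 59.78
ee_pos: [537.1, -155.7, 107.8]
eef_rot: [2.39, 2.039, 0.0]
force: [-0.3, 0.1, 0.0]
opening: -0.1
grasp_force: 0.1
```

Call:
step_arm:
  steps:
    - [0,0,0,0.01,0,0,0]
    - [0,0,0,0.015,0,0,0]
    - [0,0,0,0.015,0,0,0]

```text
time: 60.15
ee_pos: [537.1, -155.7, 106.0]
eef_rot: [-2.39, -2.038, -0.002]
force: [-3.4, 2.1, 13.1]
opening: -0.3
grasp_force: 6.6
```

Call:
step_arm:
  steps:
    - [0,0,0,0.01,0,0,0]
    - [0,0,0,0.015,0,0,0]
    - [0,0,0,0.015,0,0,0]

```text
time: 60.52
ee_pos: [537.2, -155.8, 105.8]
eef_rot: [-2.389, -2.037, -0.005]
force: [-12.0, 5.8, 38.6]
opening: -0.1
grasp_force: 19.1
```

Hard stop under 39 N. I'll rise, check the lid, and plan the button press.

Call:
step_arm:
  steps:
    - [0,0,0,-0.1,0,0,0]
    - [0,0,0,-0.4,0,0,0]
    - [0,0,0,-0.4,0,0,0]
    - [0,0,0,-0.4,0,0,0]

```text
time: 61.02
ee_pos: [536.8, -155.3, 181.5]
eef_rot: [-2.39, -2.039, -0.0]
force: [0.1, 0.1, -0.2]
opening: 0.2
grasp_force: 0.0
```

Run:
```python
from h import *
lidangle();o=arm.get_obs();print(o['ee_pos'].round(1))
s=arm.snapshot('wrist')
for m in arm.mark_of(s,'start_top'): print(round(m['p'],2),np.round(m['centre']),at_z(s,[m['centre']],102,o).round(1))
for r in arm.regions_of(s,'start_top'): print(round(r['p'],2),r['box'],rect(s,r['region'],102,o))
plan([((504.5,-317,190),tool(-9.1))])
```

```text
(-25, -5) 214 107.4 (-60, -40) 216 105.9 (-110, -90) 207 106.0 (-150, -120) 267 105.8 (-195, -170) 207 105.9 (-218, -205) 98 107.8 
[ 536.3 -155.3  180.8]
0.44 [253. 341.] [[ 506.8 -315.7  102. ]]
0.19 [145.1, 32.1, 308.8, 291.2] (564.5, -158.5, 249.3, 233.3, 80.4)
   [-0.822, -0.029, -0.048, -0.005, 0.001, 0.001] rows>= 2.6
--
```

The lid is now flat all along (106 to 108), so it is fully shut. Next, over to the button.

Call:
step_arm:
  steps:
    - [0,-0.815,-0.027,-0.05,0,0,0]
    - [0,-0.815,-0.027,-0.05,0,0,0]
    - [0,-0.815,-0.027,-0.05,0,0,0]
    - [0,-0.815,-0.027,-0.05,0,0,0]
    - [0,-0.815,-0.027,-0.05,0,0,0]

```text
time: 61.85
ee_pos: [505.8, -315.0, 190.7]
eef_rot: [-2.389, -2.038, 0.001]
force: [-0.5, 0.8, -0.2]
opening: -0.3
grasp_force: 0.0
```

Run:
```python
from h import *
o=arm.get_obs();print(o['ee_pos'].round(1))
s=arm.snapshot('wrist')
for m in arm.mark_of(s,'start_top'): print(round(m['p'],2),np.round(m['centre']),at_depth(s,[m['centre']],o).round(1))
for r in arm.regions_of(s,'start_top'): print(round(r['p'],2),r['box'],rect(s,r['region'],102,o))
```

```text
[ 505.8 -315.   190.7]
0.56 [258. 192.] [[ 507.2 -314.4  101.8]]
0.88 [240.4, 173.6, 33.1, 30.7] (507.1, -310.8, 30.3, 29.1, 53.7)
```

Call:
step_arm:
  steps:
    - [0,0.011,0.005,0.2,0,0,0]
    - [0,0.011,0.005,0.35,0,0,0]
    - [0,0.011,0.005,0.42,0,0,0]
    - [0,0.011,0.005,0.44,0,0,0]
    - [0,0.011,0.005,0.46,0,0,0]
    - [0,0.011,0.005,0.475,0,0,0]
    - [0,0.011,0.005,0.475,0,0,0]

```text
time: 62.88
ee_pos: [507.9, -314.0, 97.5]
eef_rot: [2.389, 2.038, 0.002]
force: [0.5, 1.1, 4.4]
opening: -0.2
grasp_force: 2.0
```

Call:
step_arm:
  steps:
    - [0,0,0,0.01,0,0,0]
    - [0,0,0,0.02,0,0,0]
    - [0,0,0,0.02,0,0,0]

```text
time: 63.25
ee_pos: [508.0, -314.1, 95.8]
eef_rot: [2.39, 2.038, 0.004]
force: [-6.5, 5.8, 24.5]
opening: 0.1
grasp_force: 12.4
```

Call:
step_arm:
  steps:
    - [0,0,0,0.006,0,0,0]
    - [0,0,0,0.01,0,0,0]
    - [0,0,0,0.01,0,0,0]

```text
time: 63.62
ee_pos: [508.1, -314.1, 95.5]
eef_rot: [2.39, 2.038, 0.007]
force: [-10.4, 9.1, 38.6]
opening: -0.1
grasp_force: 19.1
```

The button is at its hard stop. I'll retreat and take a last look.

Call:
step_arm:
  steps:
    - [0,0,0,-0.1,0,0,0]
    - [0,0,0,-0.5,0,0,0]
    - [0,0,0,-1,0,0,0]
    - [0,0,0,-1,0,0,0]
    - [0,0,0,-1,0,0,0]
    - [0,0,0,-1,0,0,0]

```text
time: 64.38
ee_pos: [506.9, -313.4, 290.0]
eef_rot: [-2.39, -2.038, -0.0]
force: [0.4, 0.1, -1.2]
opening: -0.0
grasp_force: 0.0
```

Run:
```python
from h import *
lidangle();s=arm.snapshot('scene');save(s,'s3',k=1.5)
```

```text
(-25, -5) 225 107.4 (-60, -40) 223 105.6 (-110, -90) 197 105.9 (-150, -120) 276 105.9 (-195, -170) 210 105.7 (-218, -205) 96 107.3
```

View pics/s3.png

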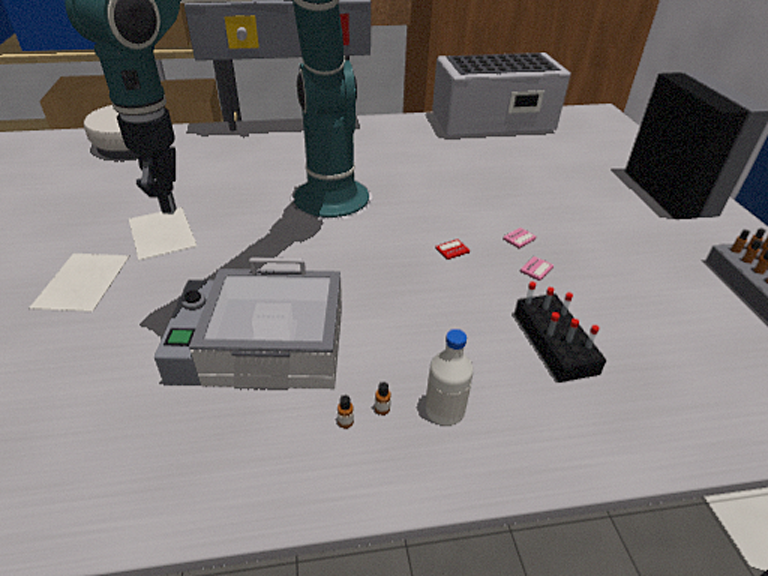

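The lid is shut with the pile visible inside at (272,325), and no white cassettes are left on the bench. The rack, bottles and look-alikes are undisturbed, so I'm handing in.

```bash
python3 -c "
from plant import arm
print(arm.close_job())"
```

```text
the job is handed in; nothing more can be done
None
```

The job is handed in at about 64 s of the 210 s: all five white cassettes are stacked on the heating plate within about 1 mm, the lid was pressed shut with 39 N, and the start button was pressed to its stop; the hand-in returned no verdict.

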